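# Stopper the spice jars, then hang the measuring cups to dry

### The job

First close every open spice jar: set a tapered stopper fully home in its neck, so that the flange lies on the rim, and leave the jars standing. Only when all the jars are closed, so that no drips get in, take the two rinsed steel measuring cups out of the wire drainer and put each one upside down over its own peg of the wooden rack, with its rim resting flat on the board. Do not knock a jar over, and leave the other things on the ledge where they are.

Things in the scene. Friction and masses are not known exactly. Their poses are not given: they have to be found in the camera images.
- jar1: open clear-glass spice jar, loose, 0.4 kg; straight body 72 mm diameter up to 82 mm, shoulder, then a neck 54 mm outside and 45 mm inside diameter; flat rim at 115 mm. Origin: centre of the underside, z up the jar. Three or four of the jars are present (None = absent)
- jar2: open clear-glass spice jar, loose, 0.4 kg; straight body 72 mm diameter up to 82 mm, shoulder, then a neck 54 mm outside and 45 mm inside diameter; flat rim at 115 mm. Origin: centre of the underside, z up the jar. Three or four of the jars are present (None = absent)
- jar3: open clear-glass spice jar, loose, 0.4 kg; straight body 72 mm diameter up to 82 mm, shoulder, then a neck 54 mm outside and 45 mm inside diameter; flat rim at 115 mm. Origin: centre of the underside, z up the jar. Three or four of the jars are present (None = absent)
- jar4: open clear-glass spice jar, loose, 0.4 kg; straight body 72 mm diameter up to 82 mm, shoulder, then a neck 54 mm outside and 45 mm inside diameter; flat rim at 115 mm. Origin: centre of the underside, z up the jar. Three or four of the jars are present (None = absent)
- stopper1: tapered stopper, stands small end down, 70 mm tall, 60 g: cork cone 32 mm diameter at the bottom, 41 mm at 28 mm up; wooden flange 54 mm diameter from 28 to 34 mm; round wooden grip 34 mm diameter from 34 to 70 mm. Origin: centre of the small end, z up. Seated, the flange lies on the jar rim and the origin is 87 mm above the jar's underside. Any fits any jar; one may be left over
- stopper2: tapered stopper, stands small end down, 70 mm tall, 60 g: cork cone 32 mm diameter at the bottom, 41 mm at 28 mm up; wooden flange 54 mm diameter from 28 to 34 mm; round wooden grip 34 mm diameter from 34 to 70 mm. Origin: centre of the small end, z up. Seated, the flange lies on the jar rim and the origin is 87 mm above the jar's underside. Any fits any jar; one may be left over
- stopper3: tapered stopper, stands small end down, 70 mm tall, 60 g: cork cone 32 mm diameter at the bottom, 41 mm at 28 mm up; wooden flange 54 mm diameter from 28 to 34 mm; round wooden grip 34 mm diameter from 34 to 70 mm. Origin: centre of the small end, z up. Seated, the flange lies on the jar rim and the origin is 87 mm above the jar's underside. Any fits any jar; one may be left over
- stopper4: tapered stopper, stands small end down, 70 mm tall, 60 g: cork cone 32 mm diameter at the bottom, 41 mm at 28 mm up; wooden flange 54 mm diameter from 28 to 34 mm; round wooden grip 34 mm diameter from 34 to 70 mm. Origin: centre of the small end, z up. Seated, the flange lies on the jar rim and the origin is 87 mm above the jar's underside. Any fits any jar; one may be left over
- cup1: straight steel measuring cup, no handle, 48 mm outside, 42 mm inside diameter, 90 mm long, 0.12 kg. Origin: centre of the outside of the closed end; z runs along the axis to the mouth. At the start it lies loose in a cradle of the drainer, mouth away from the robot and down at 45 degrees. On a peg, mouth down, rim on the board, its origin is 108 mm above the table
- cup2: straight steel measuring cup, no handle, 48 mm outside, 42 mm inside diameter, 90 mm long, 0.12 kg. Origin: centre of the outside of the closed end; z runs along the axis to the mouth. At the start it lies loose in a cradle of the drainer, mouth away from the robot and down at 45 degrees. On a peg, mouth down, rim on the board, its origin is 108 mm above the table
- drainer: fixed wire drainer on a white tray 130 x 220 mm: under each cup two 8 mm steel rods 30 mm apart, cup axes at y = -55 and +55 mm, sloping down at 45 degrees towards +x of the drainer; a low cross bar stops the rims. Nothing is beside or above the cups. Origin: centre of the underside, z up
- rack: fixed wooden drying rack: board 110 x 220 mm, 18 mm thick, with two upright round pegs 18 mm in diameter standing 75 mm above the board (tips 93 mm above the table), 110 mm apart along y. Origin: centre of the underside, z up
- peg1 (a point): foot of a peg: on its axis, on top of the rack board, 18 mm above the table; the peg rises 75 mm above this point
- peg2 (a point): foot of a peg: on its axis, on top of the rack board, 18 mm above the table; the peg rises 75 mm above this point
- funnel: red plastic funnel standing on its wide end, spout up, 84 mm diameter, 100 mm tall; not part of the job, leave it where it is. Origin: underside
- spice_jar: bystander: closed spice jar with black screw lid, 54 mm diameter, 100 mm tall; not part of the job, leave it where it is. Origin: underside
- spoon_rest: white ceramic spoon rest, 110 mm dish with a tab, 14 mm high; not part of the job, leave it where it is. Origin: underside
- dipper: wooden honey dipper lying flat, about 165 mm long; not part of the job, leave it where it is. Origin: underside
- mug: white mug standing upside down, 80 mm diameter, 90 mm tall; not part of the job, leave it where it is. Origin: underside
- detergent: green detergent bottle, 60 mm diameter, 200 mm tall; not part of the job, leave it where it is. Origin: underside
Not all that is in view belongs to the job. What is shaped like the stopper2 but green or yellow is not meant.

How it is judged (in metres and radians):
On the way, in this order (a step that is already met when the one before it is completed fails the run):
1. every jar present has a stopper fully home in its neck (((horizontal distance between stopper1 and jar1 below 0.006 m and z of stopper1 in the frame of jar1 between 0.083 and 0.0905 m and angle between the z axis of stopper1 and the z axis of jar1, either way round below 0.1 rad) or (horizontal distance between stopper2 and jar1 below 0.006 m and z of stopper2 in the frame of jar1 between 0.083 and 0.0905 m and angle between the z axis of stopper2 and the z axis of jar1, either way round below 0.1 rad) or (horizontal distance between stopper3 and jar1 below 0.006 m and z of stopper3 in the frame of jar1 between 0.083 and 0.0905 m and angle between the z axis of stopper3 and the z axis of jar1, either way round below 0.1 rad) or (horizontal distance between stopper4 and jar1 below 0.006 m and z of stopper4 in the frame of jar1 between 0.083 and 0.0905 m and angle between the z axis of stopper4 and the z axis of jar1, either way round below 0.1 rad)) and ((horizontal distance between stopper1 and jar2 below 0.006 m and z of stopper1 in the frame of jar2 between 0.083 and 0.0905 m and angle between the z axis of stopper1 and the z axis of jar2, either way round below 0.1 rad) or (horizontal distance between stopper2 and jar2 below 0.006 m and z of stopper2 in the frame of jar2 between 0.083 and 0.0905 m and angle between the z axis of stopper2 and the z axis of jar2, either way round below 0.1 rad) or (horizontal distance between stopper3 and jar2 below 0.006 m and z of stopper3 in the frame of jar2 between 0.083 and 0.0905 m and angle between the z axis of stopper3 and the z axis of jar2, either way round below 0.1 rad) or (horizontal distance between stopper4 and jar2 below 0.006 m and z of stopper4 in the frame of jar2 between 0.083 and 0.0905 m and angle between the z axis of stopper4 and the z axis of jar2, either way round below 0.1 rad)) and ((horizontal distance between stopper1 and jar3 below 0.006 m and z of stopper1 in the frame of jar3 between 0.083 and 0.0905 m and angle between the z axis of stopper1 and the z axis of jar3, either way round below 0.1 rad) or (horizontal distance between stopper2 and jar3 below 0.006 m and z of stopper2 in the frame of jar3 between 0.083 and 0.0905 m and angle between the z axis of stopper2 and the z axis of jar3, either way round below 0.1 rad) or (horizontal distance between stopper3 and jar3 below 0.006 m and z of stopper3 in the frame of jar3 between 0.083 and 0.0905 m and angle between the z axis of stopper3 and the z axis of jar3, either way round below 0.1 rad) or (horizontal distance between stopper4 and jar3 below 0.006 m and z of stopper4 in the frame of jar3 between 0.083 and 0.0905 m and angle between the z axis of stopper4 and the z axis of jar3, either way round below 0.1 rad)) and ((horizontal distance between stopper1 and jar4 below 0.006 m and z of stopper1 in the frame of jar4 between 0.083 and 0.0905 m and angle between the z axis of stopper1 and the z axis of jar4, either way round below 0.1 rad) or (horizontal distance between stopper2 and jar4 below 0.006 m and z of stopper2 in the frame of jar4 between 0.083 and 0.0905 m and angle between the z axis of stopper2 and the z axis of jar4, either way round below 0.1 rad) or (horizontal distance between stopper3 and jar4 below 0.006 m and z of stopper3 in the frame of jar4 between 0.083 and 0.0905 m and angle between the z axis of stopper3 and the z axis of jar4, either way round below 0.1 rad) or (horizontal distance between stopper4 and jar4 below 0.006 m and z of stopper4 in the frame of jar4 between 0.083 and 0.0905 m and angle between the z axis of stopper4 and the z axis of jar4, either way round below 0.1 rad)) and angle between each of jar1, jar2, jar3, jar4's own z axis and vertical below 0.1 rad), for 0.3 s.
2. after that, both cups are upside down over the pegs, rims on the board (angle between each of cup1, cup2's own z axis and vertical above 3.04 rad and z of cup1 in the frame of rack between 0.104 and 0.112 m and (horizontal distance between cup1 and peg1 below 0.016 m or horizontal distance between cup1 and peg2 below 0.016 m) and z of cup2 in the frame of rack between 0.104 and 0.112 m and (horizontal distance between cup2 and peg1 below 0.016 m or horizontal distance between cup2 and peg2 below 0.016 m)), for 0.2 s.
At the end, for the whole second after the job is handed in: Jars upright (0.1 rad), each with a stopper in its neck: within 6 mm of the axis, 0.1 rad in line, flange within 3.5 mm of the rim; both cups mouth down (0.1 rad) over pegs (axes within 16 mm), rims within 4 mm of the board; jars and cups at rest (all of step 1 and all of step 2 and linear speed of each of cup1, cup2, jar1, jar2, jar3, jar4 below 0.02 m/s); the robot touches nothing.
It fails at once if a jar is tipped by more than 0.6 rad (angle between any of jar1, jar2, jar3, jar4's own z axis and vertical above 0.6 rad).
It fails at once if a bystander (funnel, lidded spice jar, spoon rest, honey dipper, mug, detergent bottle) is moved more than 40 mm (distance of any of funnel, spice_jar, spoon_rest, dipper, mug, detergent from where it was at the start of the episode above 0.04 m).
Of jar1, jar2, jar3, jar4 only 3 to 4 are there at a start; the rules pass over those that are not, and their reading is None.
At some moment in a run one of jar1, jar2, jar3, jar4 may be knocked a few centimetres aside while the robot is not near it.
It also fails if it takes over 200 s, if anything falls off the work surface, if the arm or the gripper's body presses on something with over 40 N, if the wrist force passes 120 N, or if a joint passes its speed limit or range.

### The arm

A 6-joint arm with a two-finger parallel gripper is mounted at the origin on the work surface. World frame = base frame: x ahead of the robot, y to its left, z up, the work surface at z = 0. Lengths are in m, angles in degrees, forces in N, time in s.
With the tool pointing down it reaches from about 0.3 to 0.85 m from the base axis. Payload 5.4 kg.
Tool frame: the origin (TCP) lies between the finger pads; the fingertips stand 11 mm ahead of it and the grasp point (between the pads) lies 8 mm behind it (arm.tips_ahead is the distance from the TCP to the fingertips, in m); z points along the fingers, y is the direction in which the jaws open and shut (so a half turn about z gives the same grasp; the last joint's range is limited). The gripper opens to 85 mm and grips with 20 to 120 N. Pads are 22 mm wide; open, the fingers measure 114 mm over their backs; the gripper's body (76 mm by 85 mm) begins 54 mm behind the grasp point. The pads swing forward as they close: fully open they stand 13 mm farther back than shut.
Start: joints at [61.702, 9.076, 91.501, -0, 79.423, -12.038], TCP at [0.161, 0.552, 0.242] pointing down, gripper open.
Joint ranges: [-166.64, 166.64], [-54.1, 131.32], [10.49, 154.53], [-73.88, 253.88], [9.74, 151.15], [-171.62, 171.62]. Speed limits (degrees/s): [147.25, 147.25, 180, 180, 180, 180].

### API

Orientations are given as [roll, pitch, yaw] about the fixed x, y, z axes, in that order (R = Rz(yaw) Ry(pitch) Rx(roll)).
In Python, from bench import arm, vision gives the robot as it stands.
- The arm moves only by the tool apply_moves, never from a script. Its argument "motion" is a list of rows, each a list of 3 entries, a list of its own where there are three numbers: the shift along the tool's x, y, z in mm, then the turn, a rotation vector about the tool's x, y, z in degrees, then the finger opening in mm, from 0 to 85.4. In form: [[[tx, ty, tz], [ax, ay, az], grip], ...]. A call has 1 to 20 rows; each row is the pose to reach, as a shift and turn from the pose measured when the call began, along the tool's axes at that moment; what a row does not reach only later rows make up. A row lasts 1/10 s, in which the tool goes at most 50 mm and 8.59 degrees, less where a joint would pass 70% of its speed; a pose out of reach is approached as far as the arm can. A call with a gripper value outside its range is refused whole. The fingers move at their own pace and stop on an object; "squeeze" is the grip in N (left out, the last holds). Time passes only in rows, so rows that repeat a pose let the fingers close. It gives the time, the measured TCP pose, the force and the opening at its end, in the units of the state.
- arm.state(): the state, without advancing time (a new reading comes with each control period).
- vision.capture(name): name is "side" or "top" or "wrist"; returns (picture, depth): 480x640x3 uint8, red, green, blue; 480x640 float32, m along the optical axis (not along the pixel's ray), 0 where there is no reading.
- vision.camera_info(name): a dict with "intrinsics" (3x3 intrinsics, pixels), "distortion" ([k1, k2, p1, p2, k3] as OpenCV has them; the pictures are not rectified), "R" (3x3) and "t" (3): a world point X has camera coordinates R X + t. Camera axes: x right, y down, z forward; pixel columns grow to the right and rows downward; lengths in m; the calibration is good to about 2 mm. A picture is of the moment at which its call begins: read the wrist's pose just before it. camera_info takes no time and is no camera call; for the wrist camera it gives the pose at the moment of the call.
- arm.close_job(): hands the job in, once; it reports no verdict.
The state is a dict: "time_s": time; "joint_positions": joint angles; "joint_vel": joint speeds; "effort": joint torques, N m; "ee_pos": TCP position; "tool_rot": TCP orientation; "wrist_force": force on the tool from outside, world axes, zero at the start; "moment": the same for the moment, N m; "gripper_width": finger opening in m.
Only numpy, scipy, OpenCV 4.12 (cv2) and the standard library are available. Lean on these libraries where they do the work, as an engineer would, in place of code of your own. Each camera call takes 0.05 s, during which the arm holds its last target.

## Working session

There is one attempt and no reset: what is moved stays moved. The work goes in short steps, Python scripts to look and compute and a tool call to move; the robot and the scene stay as the last step left them, time stands still between calls to the robot, and variables do not carry over. Pictures are saved under pics/ and viewed, and the job is handed in when it is done.

Besides the shell and the picture viewer there is one more tool, called after "Call:" as name(argument=value, ...), one argument or row to a line, values as JSON. apply_moves: Moves the arm, as the interface text tells. Its arguments: {"type":"object","properties":{"motion":{"type":"array","items":{"type":"array"}},"squeeze":{"type":"number"}},"required":["motion"]}

```bash
mkdir -p pics; ls; cat > h.py <<'E'
import numpy as np, cv2, json
from bench import arm, vision
def snap(n,f):
    s=arm.state(); ci=vision.camera_info(n); p,d=vision.capture(n)
    cv2.imwrite('pics/'+f+'.png',p[:,:,::-1]); np.savez('pics/'+f+'.npz',p=p,d=d,K=ci['intrinsics'],D=ci['distortion'],R=ci['R'],t=ci['t'])
    return p,d
class V:
    def __init__(s,f):
        z=np.load('pics/'+f+'.npz'); s.p,s.d,s.K,s.D,s.R,s.t=[z[k] for k in 'pdKDRt']
        s.K=s.K.astype(float); s.D=s.D.astype(float); s.t=s.t.reshape(3)
        s.c=-s.R.T@s.t
    def rays(s,uv):
        uv=np.array(uv,float).reshape(-1,1,2)
        n=cv2.undistortPoints(uv,s.K,s.D).reshape(-1,2)
        return np.c_[n,np.ones(len(n))]@s.R
    def plane(s,uv,z):
        r=s.rays(uv); return s.c+r*((z-s.c[2])/r[:,2])[:,None]
    def cloud(s):
        v,u=np.mgrid[0:480,0:640]; r=s.rays(np.c_[u.ravel(),v.ravel()])
        P=s.c+r*s.d.ravel()[:,None]; P[s.d.ravel()==0]=np.nan
        return P.reshape(480,640,3)
    def proj(s,X):
        return cv2.projectPoints(np.array(X,float).reshape(-1,1,3),cv2.Rodrigues(s.R)[0],s.t,s.K,s.D)[0].reshape(-1,2)
E
python3 - <<'E'
from h import *
print(arm.state())
for n in ['side','top','wrist']:
    snap(n,n+'0'); v=V(n+'0'); print(n,v.c,v.R[2],v.K[0,0],v.D)
E
```

```text
pics
{'time_s': 0.0, 'joint_positions': array([ 6.16990093e+01,  9.11500103e+00,  9.15732134e+01,  8.66691197e-06,
        7.94237648e+01, -1.20381085e+01]), 'joint_vel': array([-0.18247345,  0.00440877,  0.01402686,  0.10202876,  0.08356892,
        0.01560965]), 'effort': array([ 1.14319479e-03, -3.95993793e+01, -3.31434381e+01, -2.68923316e-05,
        8.21258262e-03,  1.32095585e-05]), 'ee_pos': array([0.1607616 , 0.55145281, 0.24128475]), 'tool_rot': array([-1.79890485e+02, -2.33629553e-02,  1.63737094e+02]), 'wrist_force': array([-0.230455  , -1.3672873 , -0.82402536]), 'moment': array([ 0.03768997,  0.04044438, -0.04291007]), 'gripper_width': 0.08554610097231445}
side [0.33034672 0.81934913 0.87436055] [ 0.18092333 -0.72414672 -0.665491  ] 509.2568433148655 [-0.08333959  0.          0.          0.          0.        ]
top [ 0.36469003 -0.04616511  1.11094759] [ 0.16833343 -0.02791818 -0.98533468] 441.13252095339675 [-0.0251625  0.         0.         0.         0.       ]
wrist [0.08859555 0.5728457  0.37168804] [ 0.28048346 -0.08390603 -0.9561845 ] 383.2856936359968 [-0.01642675  0.          0.          0.          0.        ]
```

View pics/top0.png

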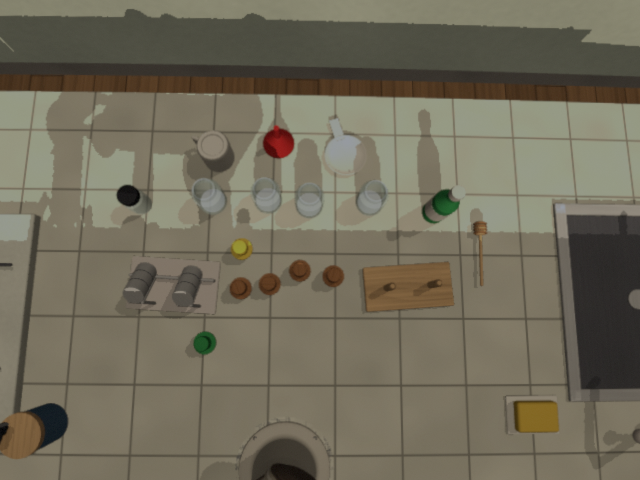

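View pics/side0.png

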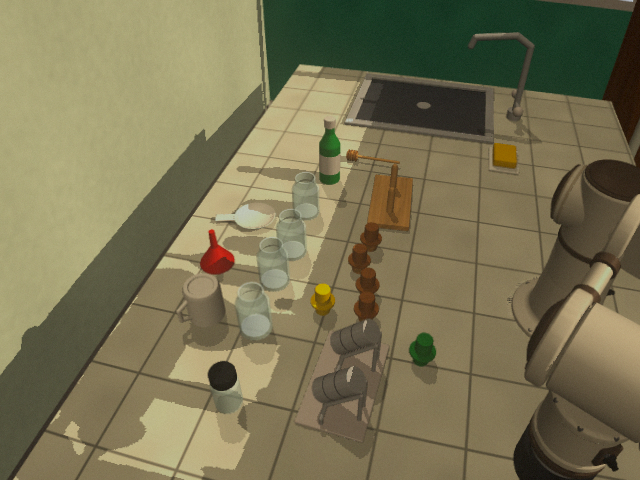

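View pics/wrist0.png

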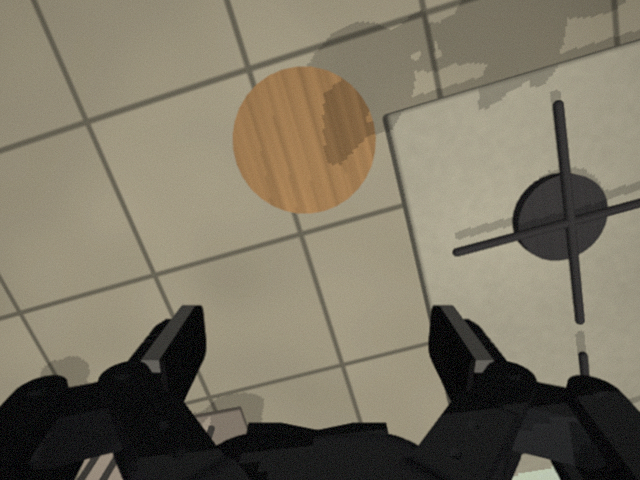

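```bash
python3 - <<'E'
from h import *
v=V('top0')
p=v.p[:,:,::-1].copy()
c=cv2.resize(p[120:320,100:500],None,fx=2,fy=2,interpolation=cv2.INTER_CUBIC); cv2.imwrite('pics/a.png',c)
s=V('side0').p[:,:,::-1]; cv2.imwrite('pics/b.png',cv2.resize(s[160:440,190:450],None,fx=2.1,fy=2.1,interpolation=cv2.INTER_CUBIC))
P=v.cloud(); print(P[270,300],P[155,340],P[300,400],P[400,400])
hsv=cv2.cvtColor(v.p,cv2.COLOR_RGB2HSV)
m=((hsv[...,0]<14)&(hsv[...,1]>130)).astype(np.uint8)
n,l,st,ce=cv2.connectedComponentsWithStats(m)
for i in range(1,n):
    if st[i,4]>60:
        q=l==i; print(ce[i],st[i],np.nanmedian(P[q],0),np.nanmax(P[q][:,2]))
E
```

```text
[ 0.4643946  -0.03150047  0.072037  ] [ 0.77542506 -0.13131807  0.00502029] [ 0.39763472 -0.27777688  0.02262951] [ 0.15788979 -0.27694287  0.0027381 ]
[278.11310345 142.61931034] [263 125  31  33 725] [0.7954383  0.02927369 0.02589914] 0.10503998238441725
[299.28624535 270.62081784] [290 261  20  20 269] [ 0.46410733 -0.0291132   0.06677727] 0.0762594668287726
[332.59197324 275.67892977] [323 266  20  21 299] [ 0.4533819  -0.10940567  0.06710433] 0.0765234369538006
[269.16961131 283.795053  ] [260 274  20  21 283] [0.4327901  0.04092379 0.06005985] 0.07709880055795915
[240.14982578 288.24390244] [230 278  21  21 287] [0.42063689 0.10955971 0.06122886] 0.0768909014722392
```

View pics/a.png

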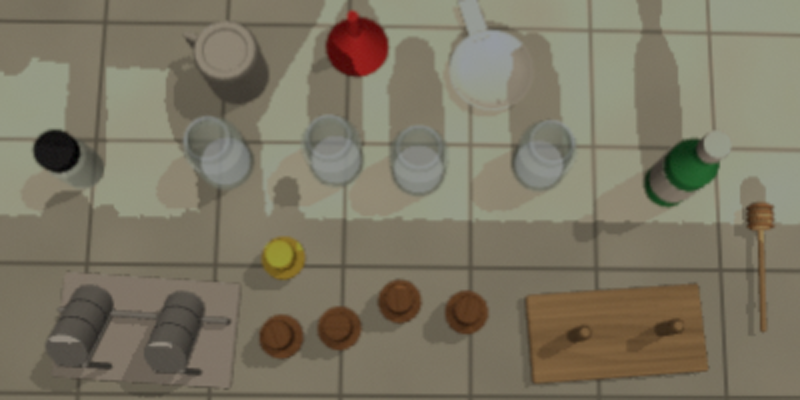

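View pics/b.png

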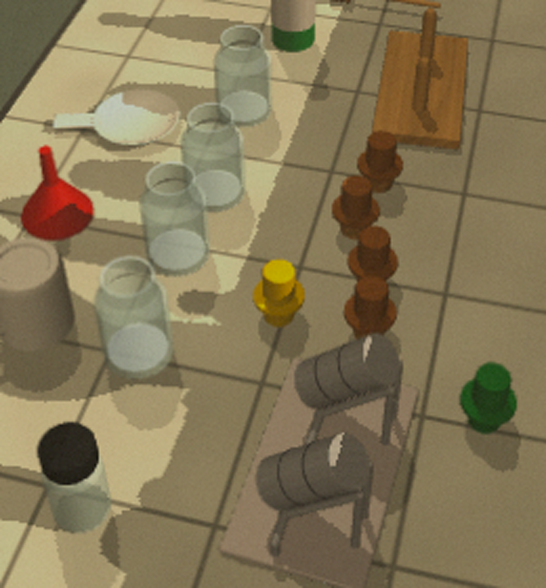

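```bash
python3 - <<'E'
from h import *
v=V('top0'); P=v.cloud()
for c in [(208,195),(267,195),(309,200),(371,198)]:
    q=P[c[1]-25:c[1]+25,c[0]-28:c[0]+28].reshape(-1,3); print(c,np.histogram(q[:,2],[-.02,.01,.03,.06,.09,.1,.11,.115,.12,.125,.14])[0], np.isnan(q[:,2]).sum())
    k=(q[:,2]>.10)&(q[:,2]<.13); print(q[k].min(0) if k.any() else 0,q[k].max(0) if k.any() else 0)
E
python3 - <<'E'
import cv2
p=cv2.imread('pics/top0.png')
cv2.imwrite('pics/c.png',cv2.resize(p[165:230,180:400],None,fx=3.6,fy=3.6,interpolation=cv2.INTER_CUBIC))
E
```

```text
(208, 195) [1877  131  185  232  139   64   53  104    6    0] 9
[0.62048525 0.16823493 0.10018351] [0.67306457 0.22136833 0.1213201 ]
(267, 195) [2019  109  148  214  110   52   44   98    2    0] 4
[0.62382868 0.02952039 0.10008865] [0.67822607 0.0803548  0.12090958]
(309, 200) [2058  102  125  196  117   44   48  101    2    0] 7
[ 0.61236494 -0.07611762  0.10013244] [ 0.6666619  -0.02469487  0.12026483]
(371, 198) [1979  123  154  207  128   48   51   93    3    0] 14
[ 0.62250689 -0.23142234  0.100148  ] [ 0.6750487  -0.17891784  0.12022358]
```

View pics/c.png

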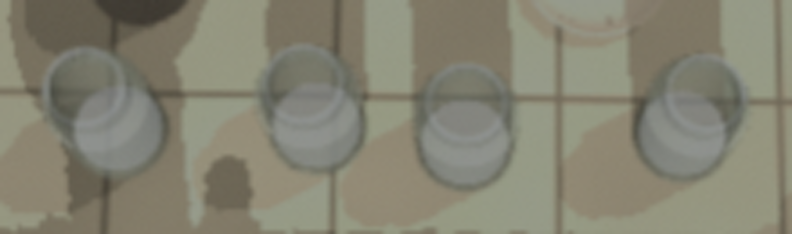

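```bash
cat >> h.py <<'E'
def ring(P,c,r,zlo,zhi):
    q=P.reshape(-1,3); k=(np.hypot(q[:,0]-c[0],q[:,1]-c[1])<r)&(q[:,2]>zlo)&(q[:,2]<zhi); q=q[k]
    if len(q)<5: return None
    (a,b),rad=cv2.minEnclosingCircle(q[:,:2].astype(np.float32)); 
    A=np.c_[2*q[:,:2],np.ones(len(q))]; s=np.linalg.lstsq(A,(q[:,:2]**2).sum(1),rcond=None)[0]
    return np.round([a,b,rad,s[0],s[1],q[:,0].mean(),q[:,1].mean(),q[:,2].mean(),len(q)],4)
E
python3 - <<'E'
from h import *
for n in ['top0','side0']:
    v=V(n); P=v.cloud(); print(n)
    for c in [(.647,.195),(.651,.055),(.64,-.05),(.649,-.205)]: print('jar',ring(P,c,.045,.112,.13))
    for c in [(.464,-.03),(.453,-.11),(.433,.041),(.421,.11)]: print('st',ring(P,c,.03,.06,.08))
    for c in [(.42,-.25),(.42,-.36)]: 
        q=P.reshape(-1,3);k=(np.abs(q[:,0]-.42)<.08)&(q[:,1]<-.15)&(q[:,1]>-.45)&(q[:,2]>.06)&(q[:,2]<.11); 
    q=q[k]; print('peg',len(q)); 
    for lo,hi in[(-.28,-.2),(-.4,-.3)]:
        print(ring(P,(.42,(lo+hi)/2),.05,.04,.11), ring(P,(.42,(lo+hi)/2),.05,.085,.11))
    k=(P[...,2]>.012)&(P[...,2]<.03)&(P[...,0]<.55)&(P[...,1]<-.15)&(P[...,1]>-.45)&(P[...,0]>.3)
    q=P[k][:,:2]; print('board',cv2.minAreaRect(q.astype(np.float32)))
E
```

```text
top0
jar [6.471e-01 1.951e-01 2.730e-02 6.468e-01 1.947e-01 6.469e-01 1.950e-01
 1.164e-01 1.490e+02]
jar [6.510e-01 5.500e-02 2.730e-02 6.509e-01 5.550e-02 6.503e-01 5.460e-02
 1.163e-01 1.330e+02]
jar [ 6.401e-01 -4.960e-02  2.690e-02  6.401e-01 -4.970e-02  6.400e-01
 -4.980e-02  1.161e-01  1.420e+02]
jar [ 6.492e-01 -2.058e-01  2.730e-02  6.488e-01 -2.052e-01  6.483e-01
 -2.058e-01  1.160e-01  1.360e+02]
st [ 4.678e-01 -2.850e-02  1.680e-02  4.677e-01 -2.850e-02  4.678e-01
 -2.860e-02  7.130e-02  1.570e+02]
st [ 4.553e-01 -1.104e-01  1.700e-02  4.550e-01 -1.102e-01  4.548e-01
 -1.102e-01  7.100e-02  1.570e+02]
st [4.345e-01 4.430e-02 1.690e-02 4.342e-01 4.390e-02 4.342e-01 4.380e-02
 7.110e-02 1.650e+02]
st [4.226e-01 1.115e-01 1.710e-02 4.233e-01 1.110e-01 4.233e-01 1.109e-01
 7.110e-02 1.690e+02]
peg 129
[ 4.282e-01 -2.443e-01  9.300e-03  4.279e-01 -2.430e-01  4.273e-01
 -2.414e-01  8.040e-02  7.200e+01] [ 4.278e-01 -2.436e-01  8.500e-03  4.282e-01 -2.438e-01  4.281e-01
 -2.433e-01  9.170e-02  4.200e+01]
[ 4.372e-01 -3.539e-01  9.400e-03  4.366e-01 -3.528e-01  4.360e-01
 -3.505e
[... 887 characters left out ...]
 1.760e-02 4.327e-01 4.560e-02 4.324e-01 4.700e-02
 6.810e-02 1.650e+02]
st [4.241e-01 1.138e-01 1.880e-02 4.221e-01 1.155e-01 4.218e-01 1.170e-01
 6.820e-02 1.890e+02]
peg 155
[ 4.257e-01 -2.423e-01  9.900e-03  4.263e-01 -2.423e-01  4.262e-01
 -2.396e-01  6.890e-02  1.240e+02] [ 4.262e-01 -2.424e-01  9.700e-03  4.265e-01 -2.420e-01  4.264e-01
 -2.410e-01  8.970e-02  3.000e+01]
[ 4.348e-01 -3.502e-01  1.100e-02  4.348e-01 -3.510e-01  4.346e-01
 -3.492e-01  6.870e-02  1.120e+02] [ 4.345e-01 -3.485e-01  9.500e-03  4.344e-01 -3.500e-01  4.346e-01
 -3.512e-01  8.960e-02  2.400e+01]
board ((0.43080848455429077, -0.29873162508010864), (0.11032135784626007, 0.22546622157096863), 4.3841094970703125)
```

```bash
cat >> h.py <<'E'
from scipy.spatial.transform import Rotation as Ro
def go(xyz,rpy=(180,0,180)):
    s=arm.state(); R0=Ro.from_euler('xyz',s['tool_rot'],degrees=True); R1=Ro.from_euler('xyz',rpy,degrees=True)
    sh=R0.inv().apply(np.array(xyz)-s['ee_pos'])*1000; rv=(R0.inv()*R1).as_rotvec(degrees=True)
    print('shift',sh.round(1),'turn',rv.round(2),'| at',s['ee_pos'].round(4),s['tool_rot'].round(1),'t',round(s['time_s'],2),'w',round(s['gripper_width'],4),'F',s['wrist_force'].round(1))
E
python3 -c "
from h import *
print(arm.tips_ahead)
go([.4235,.1115,.14])"
```

```text
0.011
shift [-375.5 -348.8  101.9] turn [ -0.08  -0.03 -16.26] | at [0.1608 0.5516 0.2415] [-179.9   -0.   163.7] t 0.15 w 0.0852 F [ 0.4 -0.5 -0.1]
```

Call:
apply_moves(
  motion=[
    [[-40,-37,0],[0,0,-2],55],
    [[-80,-74,0],[0,0,-4],55],
    [[-120,-111,0],[0,0,-6],55],
    [[-160,-148,0],[0,0,-8],55],
    [[-200,-185,0],[0,0,-10],55],
    [[-240,-222,0],[0,0,-12],55],
    [[-280,-260,0],[0,0,-14],55],
    [[-320,-297,0],[0,0,-15],55],
    [[-360,-334,0],[0,0,-16.2],55],
    [[-375,-349,0],[0,0,-16.2],55],
    [[-375,-349,50],[0,0,-16.2],55],
    [[-375,-349,90],[0,0,-16.2],55],
    [[-375,-349,101],[0,0,-16.2],55],
    [[-375,-349,101],[0,0,-16.2],55],
    [[-375,-349,101],[0,0,-16.2],55],
  ],
  squeeze=40,
)

```text
time_s: 1.65
ee_pos: [0.4241, 0.1118, 0.1427]
tool_rot: [-179.9, 0.1, 180.0]
wrist_force: [0.3, 0.7, -0.1]
gripper_width: 0.0549
```

```bash
python3 -c "
from h import *
go([.4235,.1115,.05])
snap('wrist','w1')
P=V('w1').cloud()
print(ring(P,(.4235,.1115),.03,.06,.08)); print(ring(P,(.467,-.028),.03,.06,.08)); print(ring(P,(.434,.0445),.03,.06,.08))"
```

```text
shift [ 0.8 -0.2 92.7] turn [-0.08  0.11 -0.  ] | at [0.4241 0.1118 0.1427] [-1.799e+02  1.000e-01  1.800e+02] t 1.65 w 0.0549 F [ 0.3  0.7 -0.1]
[4.197e-01 1.125e-01 1.700e-02 4.189e-01 1.126e-01 4.184e-01 1.126e-01
 6.820e-02 2.674e+03]
[ 4.636e-01 -2.930e-02  1.740e-02  4.624e-01 -2.800e-02  4.615e-01
 -2.720e-02  6.770e-02  2.524e+03]
[4.304e-01 4.340e-02 1.730e-02 4.296e-01 4.400e-02 4.290e-01 4.430e-02
 6.810e-02 2.673e+03]
```

View pics/w1.png

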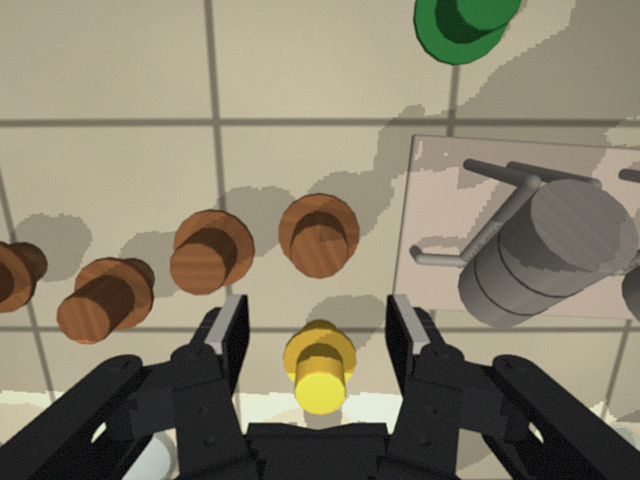

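Call:
apply_moves(
  motion=[
    [[2,0,40],[0,0,0],55],
    [[2,0,75],[0,0,0],55],
    [[2,0,92],[0,0,0],55],
    [[2,0,92],[0,0,0],55],
    [[2,0,92],[0,0,0],30],
    [[2,0,92],[0,0,0],25],
    [[2,0,92],[0,0,0],25],
    [[2,0,92],[0,0,0],25],
    [[2,0,92],[0,0,0],25],
    [[2,0,92],[0,0,0],25],
    [[2,0,50],[0,0,0],25],
    [[2,0,0],[0,0,0],25],
    [[2,0,-50],[0,0,0],25],
    [[2,0,-97],[0,0,0],25],
    [[2,0,-97],[0,0,0],25],
    [[2,0,-97],[0,0,0],25],
  ],
)

```text
time_s: 3.3
ee_pos: [0.4231, 0.112, 0.242]
tool_rot: [-179.9, 0.4, -180.0]
wrist_force: [-0.6, -0.3, -0.8]
gripper_width: 0.033
```

```bash
python3 -c "
from h import *
go([.646,.1955,.24])
snap('wrist','w2');snap('top','t2')
s=arm.state()['ee_pos']
P=V('w2').cloud()
print(ring(P,(s[0],s[1]),.04,s[2]-.2,s[2]+.1))
P=V('t2').cloud()
for c in [(.646,.1955),(.651,.055),(.64,-.05),(.649,-.205)]: print('jar',ring(P,c,.045,.112,.13))
"
```

```text
shift [-222.9   83.5    3.6] turn [-0.09  0.44  0.  ] | at [0.4231 0.112  0.242 ] [-179.9    0.4 -180. ] t 3.3 w 0.033 F [-0.6 -0.3 -0.8]
[4.2110e-01 1.1200e-01 4.0100e-02 4.2310e-01 1.1190e-01 4.1040e-01
 1.1200e-01 2.8070e-01 4.5474e+04]
jar [6.468e-01 1.956e-01 2.780e-02 6.468e-01 1.948e-01 6.467e-01 1.948e-01
 1.162e-01 1.480e+02]
jar [6.514e-01 5.560e-02 2.750e-02 6.507e-01 5.550e-02 6.503e-01 5.520e-02
 1.164e-01 1.360e+02]
jar [ 6.401e-01 -4.970e-02  2.710e-02  6.401e-01 -4.970e-02  6.400e-01
 -4.990e-02  1.161e-01  1.370e+02]
jar [ 6.491e-01 -2.057e-01  2.710e-02  6.489e-01 -2.053e-01  6.482e-01
 -2.053e-01  1.161e-01  1.350e+02]
```

View pics/w2.png

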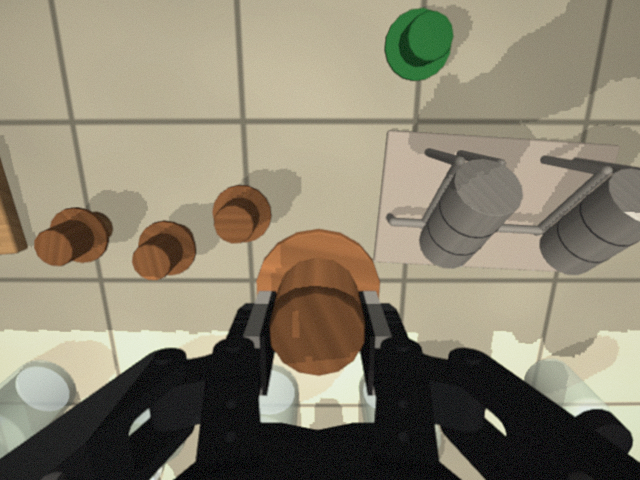

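Call:
apply_moves(
  motion=[
    [[-40,15,0],[0,0.1,0],25],
    [[-80,30,0],[0,0.2,0],25],
    [[-120,45,0],[0,0.3,0],25],
    [[-160,60,0],[0,0.4,0],25],
    [[-200,75,0],[0,0.4,0],25],
    [[-223,83.5,0],[0,0.4,0],25],
    [[-223,83.5,20],[0,0.4,0],25],
    [[-223,83.5,40],[0,0.4,0],25],
    [[-223,83.5,60],[0,0.4,0],25],
    [[-223,83.5,60],[0,0.4,0],25],
  ],
)

```text
time_s: 4.4
ee_pos: [0.6409, 0.1949, 0.1726]
tool_rot: [-179.8, -1.0, 180.0]
wrist_force: [-0.0, 0.3, -1.4]
gripper_width: 0.0329
```

```bash
python3 -c "
from h import *
go([.646,.1955,.138])
snap('wrist','w3');snap('side','s3')
"
```

```text
shift [-5.7  0.6 34.5] turn [-0.16 -0.98 -0.  ] | at [0.6409 0.1949 0.1726] [-179.8   -1.   180. ] t 4.4 w 0.0329 F [-0.   0.3 -1.4]
```

View pics/w3.png

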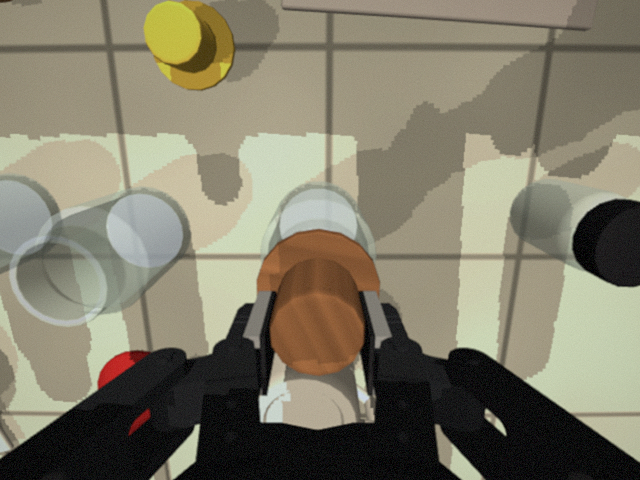

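View pics/s3.png

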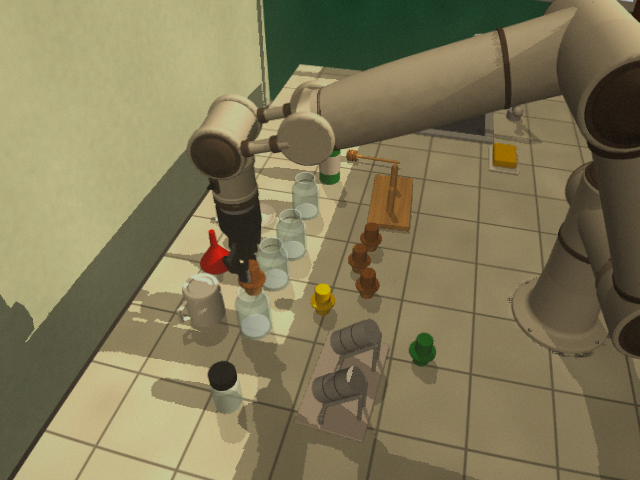

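Call:
apply_moves(
  motion=[
    [[-5.5,0.6,0],[0,-1,0],25],
    [[-5.5,0.6,0],[0,-1,0],25],
    [[-5.5,0.6,0],[0,-1,0],25],
    [[-5.5,0.6,0],[0,-1,0],25],
  ],
)

```text
time_s: 4.9
ee_pos: [0.6492, 0.1959, 0.1781]
tool_rot: [-179.9, 0.5, 180.0]
wrist_force: [0.8, -0.1, -1.1]
gripper_width: 0.0328
```

```bash
python3 -c "
from h import *
go([.646,.1955,.138])
"
```

```text
shift [ 3.6 -0.4 40.1] turn [-0.09  0.53 -0.  ] | at [0.6492 0.1959 0.1781] [-179.9    0.5  180. ] t 4.9 w 0.0328 F [ 0.8 -0.1 -1.1]
```

Call:
apply_moves(
  motion=[
    [[3.6,-0.4,0],[0,0.5,0],25],
    [[3.6,-0.4,0],[0,0.5,0],25],
    [[3.6,-0.4,0],[0,0.5,0],25],
    [[3.6,-0.4,8],[0,0.5,0],25],
    [[3.6,-0.4,14],[0,0.5,0],25],
    [[3.6,-0.4,20],[0,0.5,0],25],
    [[3.6,-0.4,26],[0,0.5,0],25],
    [[3.6,-0.4,26],[0,0.5,0],25],
    [[3.6,-0.4,26],[0,0.5,0],25],
  ],
)

```text
time_s: 5.8
ee_pos: [0.6458, 0.1954, 0.1519]
tool_rot: [-179.9, 0.0, 180.0]
wrist_force: [0.6, -0.4, -0.4]
gripper_width: 0.0329
```

```bash
python3 -c "
from h import *
go([.646,.1955,.138])
snap('wrist','w4')
"
```

```text
shift [-0.2  0.1 13.9] turn [-0.1   0.01 -0.  ] | at [0.6458 0.1954 0.1519] [-179.9    0.   180. ] t 5.8 w 0.0329 F [ 0.6 -0.4 -0.4]
```

View pics/w4.png

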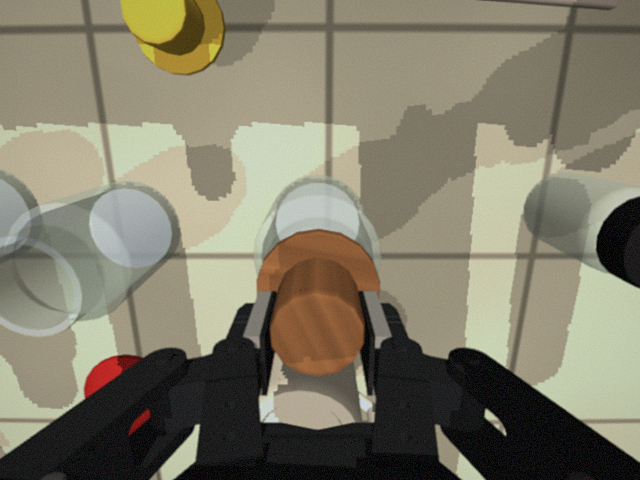

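Call:
apply_moves(
  motion=[
    [[0,0,4],[0,0,0],25],
    [[0,0,8],[0,0,0],25],
    [[0,0,12],[0,0,0],25],
    [[0,0,14],[0,0,0],25],
    [[0,0,15],[0,0,0],25],
    [[0,0,15],[0,0,0],25],
  ],
)

```text
time_s: 6.45
ee_pos: [0.6473, 0.1954, 0.1406]
tool_rot: [-179.9, 0.2, -180.0]
wrist_force: [-3.8, -1.7, 12.7]
gripper_width: 0.0327
```

Call:
apply_moves(
  motion=[
    [[0,0,2],[0,0,0],25],
    [[0,0,4],[0,0,0],25],
    [[0,0,4],[0,0,0],25],
  ],
)

```text
time_s: 6.75
ee_pos: [0.6488, 0.1953, 0.1406]
tool_rot: [-179.9, 0.5, -180.0]
wrist_force: [-4.2, -1.6, 15.2]
gripper_width: 0.0329
```

```bash
python3 -c "
from h import *
go([.646,.1955,.138])
snap('wrist','w5');snap('side','s5')
p=cv2.imread('pics/s5.png'); cv2.imwrite('pics/s5c.png',cv2.resize(p[230:350,180:320],None,fx=5,fy=5,interpolation=cv2.INTER_CUBIC))
"
```

```text
shift [2.8 0.2 2.6] turn [-0.14  0.48  0.03] | at [0.6488 0.1953 0.1406] [-179.9    0.5 -180. ] t 6.75 w 0.0329 F [-4.2 -1.6 15.2]
```

View pics/s5c.png

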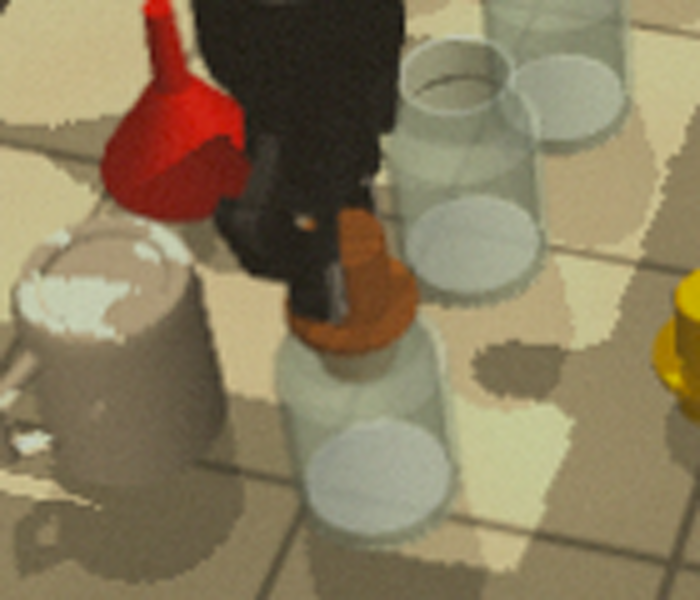

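Call:
apply_moves(
  motion=[
    [[1,0,-1],[0,0,0],25],
    [[1,0,-1],[0,0,0],45],
    [[1,0,-1],[0,0,0],55],
    [[1,0,-1],[0,0,0],55],
    [[1,0,-1],[0,0,0],55],
    [[1,0,-40],[0,0,0],55],
    [[1,0,-90],[0,0,0],55],
    [[1,0,-100],[0,0,0],55],
    [[1,0,-100],[0,0,0],55],
    [[1,0,-100],[0,0,0],55],
  ],
)

```text
time_s: 7.85
ee_pos: [0.6463, 0.1955, 0.2391]
tool_rot: [-179.8, 0.4, -180.0]
wrist_force: [-0.0, 0.8, -0.6]
gripper_width: 0.0547
```

```bash
python3 -c "
from h import *
go([.434,.0445,.24])
snap('wrist','w6');snap('side','s6')
P=V('w6').cloud(); print(ring(P,(.646,.1955),.03,.13,.2),ring(P,(.646,.1955),.05,.113,.126))
P=V('s6').cloud(); print(ring(P,(.646,.1955),.03,.15,.2),ring(P,(.646,.1955),.05,.113,.126))
p=cv2.imread('pics/s6.png'); cv2.imwrite('pics/s6c.png',cv2.resize(p[230:350,180:320],None,fx=5,fy=5,interpolation=cv2.INTER_CUBIC))
"
```

```text
shift [ 212.4 -150.9   -1.9] turn [-0.15  0.36  0.03] | at [0.6463 0.1955 0.2391] [-179.8    0.4 -180. ] t 7.85 w 0.0547 F [-0.   0.8 -0.6]
[6.433e-01 1.958e-01 1.690e-02 6.417e-01 1.958e-01 6.406e-01 1.958e-01
 1.534e-01 2.777e+03] [6.438e-01 1.956e-01 2.730e-02 6.438e-01 1.957e-01 6.334e-01 1.955e-01
 1.197e-01 2.118e+03]
[6.444e-01 1.981e-01 1.810e-02 6.449e-01 1.986e-01 6.446e-01 1.995e-01
 1.557e-01 2.000e+02] [6.440e-01 1.969e-01 2.890e-02 6.454e-01 1.981e-01 6.409e-01 2.072e-01
 1.199e-01 2.740e+02]
```

View pics/s6c.png

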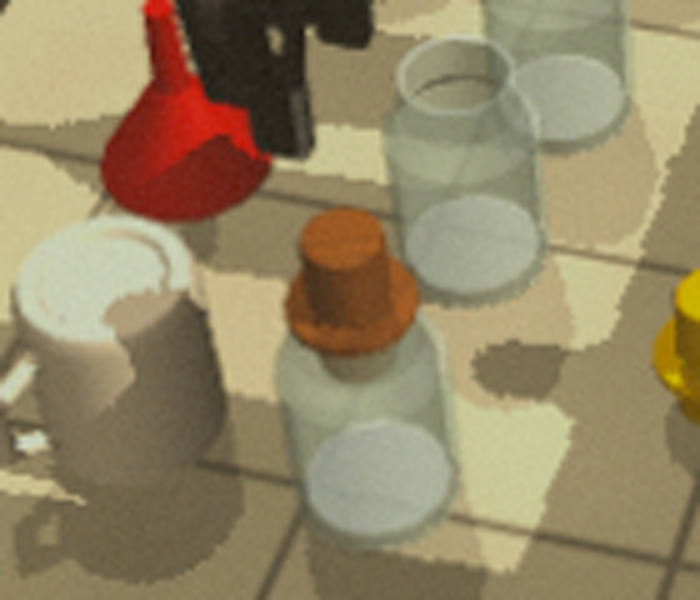

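View pics/w6.png

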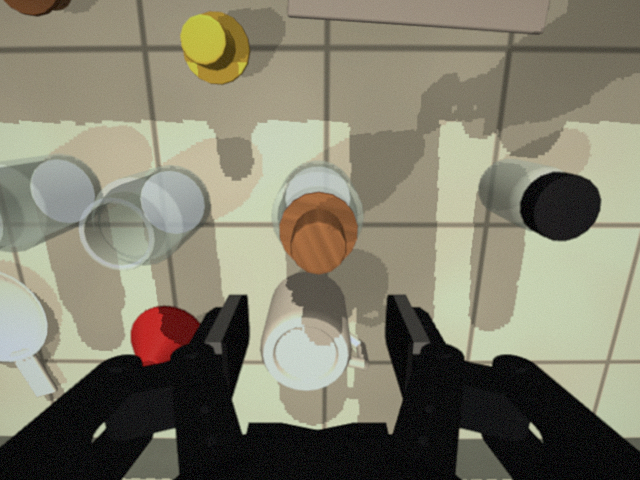

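```bash
python3 -c "
from h import *
go([.433,.0445,.10]);go([.433,.0445,.0505])
"
```

```text
shift [ 213.3 -150.4  137.3] turn [-0.17  0.22  0.03] | at [0.6457 0.1954 0.2377] [-179.8    0.2 -180. ] t 7.95 w 0.0548 F [-0.4  0.1 -0.9]
shift [ 213.5 -150.2  186.8] turn [-0.17  0.22  0.03] | at [0.6457 0.1954 0.2377] [-179.8    0.2 -180. ] t 7.95 w 0.0548 F [-0.4  0.1 -0.9]
```

Call:
apply_moves(
  motion=[
    [[40,-28,0],[0,0.2,0],55],
    [[80,-56,0],[0,0.2,0],55],
    [[120,-85,0],[0,0.2,0],55],
    [[160,-113,0],[0,0.2,0],55],
    [[200,-141,0],[0,0.2,0],55],
    [[213.5,-150.4,20],[0,0.2,0],55],
    [[213.5,-150.4,60],[0,0.2,0],55],
    [[213.5,-150.4,100],[0,0.2,0],55],
    [[213.5,-150.4,135],[0,0.2,0],55],
    [[213.5,-150.4,135],[0,0.2,0],55],
    [[213.5,-150.2,160],[0,0.2,0],55],
    [[213.5,-150.2,180],[0,0.2,0],55],
    [[213.5,-150.2,187],[0,0.2,0],55],
    [[213.5,-150.2,187],[0,0.2,0],55],
    [[213.5,-150.2,187],[0,0.2,0],55],
    [[213.5,-150.2,187],[0,0.2,0],55],
  ],
)

```text
time_s: 9.55
ee_pos: [0.4341, 0.0444, 0.0517]
tool_rot: [-179.8, 0.2, -180.0]
wrist_force: [1.1, -0.3, 0.2]
gripper_width: 0.055
```

```bash
python3 -c "
from h import *
go([.433,.0445,.0505]);snap('wrist','w7')
"
```

```text
shift [1.1 0.1 1.2] turn [-0.19  0.15  0.03] | at [0.4341 0.0444 0.0517] [-179.8    0.2 -180. ] t 9.55 w 0.055 F [ 1.1 -0.3  0.2]
```

View pics/w7.png

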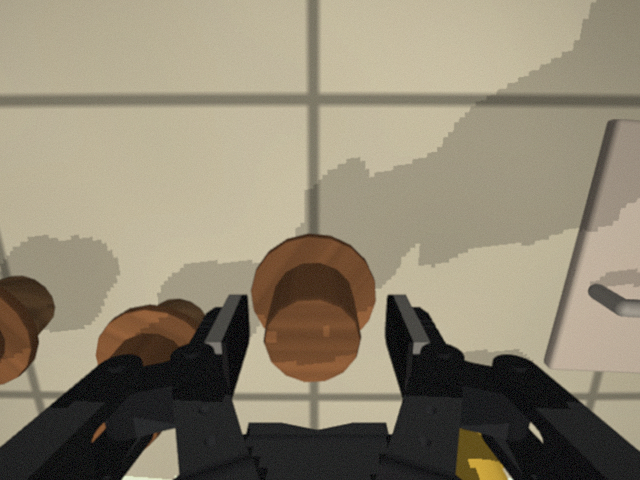

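Call:
apply_moves(
  motion=[
    [[1,0,1],[0,0.1,0],25],
    [[1,0,1],[0,0.1,0],25],
    [[1,0,1],[0,0.1,0],25],
    [[1,0,1],[0,0.1,0],25],
    [[1,0,1],[0,0.1,0],25],
    [[1,0,-40],[0,0.1,0],25],
    [[1,0,-90],[0,0.1,0],25],
    [[1,0,-140],[0,0.1,0],25],
    [[1,0,-188],[0,0.1,0],25],
    [[-39,2,-188],[0,0.1,0],25],
    [[-79,4,-188],[0,0.1,0],25],
    [[-119,6,-188],[0,0.1,0],25],
    [[-159,8,-188],[0,0.1,0],25],
    [[-199,10,-188],[0,0.1,0],25],
    [[-216,11.5,-188],[0,0.1,0],25],
    [[-216,11.5,-188],[0,0.1,0],25],
    [[-216,11.5,-188],[0,0.1,0],25],
    [[-216,11.5,-188],[0,0.1,0],25],
  ],
)

```text
time_s: 11.4
ee_pos: [0.6485, 0.0567, 0.2398]
tool_rot: [-179.8, -0.0, -180.0]
wrist_force: [-0.0, -0.2, -0.3]
gripper_width: 0.0329
```

```bash
python3 -c "
from h import *
go([.650,.056,.152])
snap('wrist','w8');snap('top','t8');snap('side','s8');
for n in ['t8','s8']:
  P=V(n).cloud()
  for c in [(.651,.055),(.64,-.05),(.649,-.205)]: print('jar',ring(P,c,.045,.112,.126))
"
```

```text
shift [-1.6 -0.4 87.8] turn [-0.19 -0.01  0.03] | at [0.6485 0.0567 0.2398] [-179.8   -0.  -180. ] t 11.4 w 0.0329 F [-0.  -0.2 -0.3]
jar [6.485e-01 4.750e-02 2.490e-02 6.505e-01 5.460e-02 6.449e-01 3.830e-02
 1.165e-01 5.500e+01]
jar [ 6.404e-01 -4.940e-02  2.720e-02  6.399e-01 -4.970e-02  6.400e-01
 -4.960e-02  1.163e-01  1.400e+02]
jar [ 6.497e-01 -2.053e-01  2.730e-02  6.489e-01 -2.052e-01  6.489e-01
 -2.054e-01  1.158e-01  1.390e+02]
jar [6.489e-01 5.610e-02 2.820e-02 6.497e-01 5.620e-02 6.495e-01 5.680e-02
 1.143e-01 1.170e+02]
jar [ 6.390e-01 -5.010e-02  2.860e-02  6.388e-01 -4.960e-02  6.393e-01
 -4.880e-02  1.141e-01  9.700e+01]
jar [ 6.476e-01 -2.052e-01  2.860e-02  6.474e-01 -2.050e-01  6.478e-01
 -2.055e-01  1.141e-01  8.400e+01]
```

View pics/w8.png

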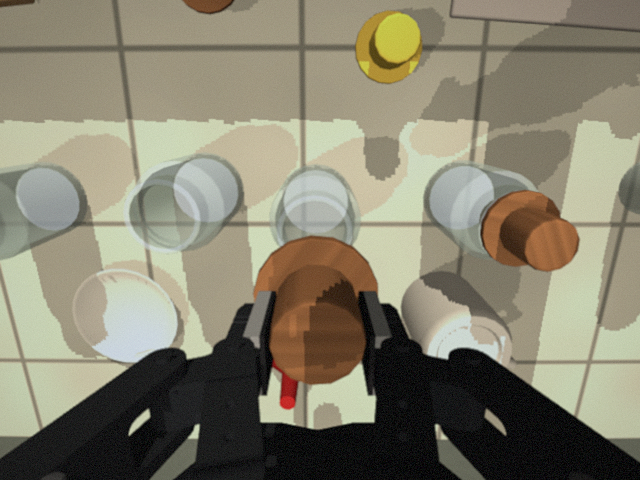

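View pics/t8.png

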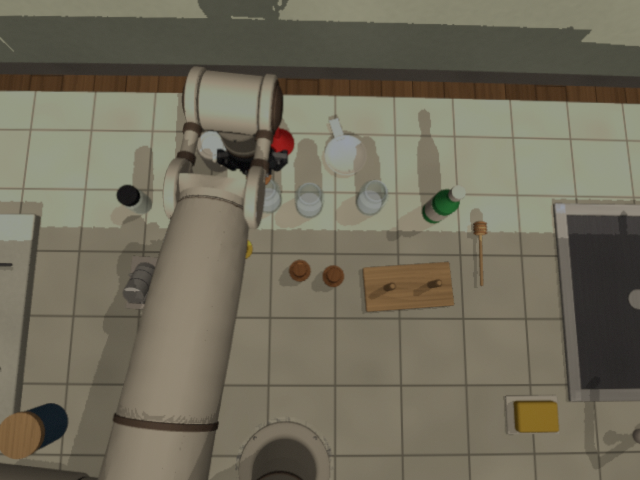

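Call:
apply_moves(
  motion=[
    [[-1.6,-0.4,20],[0,0,0],25],
    [[-1.6,-0.4,40],[0,0,0],25],
    [[-1.6,-0.4,60],[0,0,0],25],
    [[-1.6,-0.4,60],[0,0,0],25],
    [[-1.6,-0.4,60],[0,0,0],25],
    [[-1.6,-0.4,66],[0,0,0],25],
    [[-1.6,-0.4,72],[0,0,0],25],
    [[-1.6,-0.4,78],[0,0,0],25],
    [[-1.6,-0.4,84],[0,0,0],25],
    [[-1.6,-0.4,90],[0,0,0],25],
    [[-1.6,-0.4,95],[0,0,0],25],
    [[-1.6,-0.4,98],[0,0,0],25],
    [[-1.6,-0.4,100],[0,0,0],25],
    [[-1.6,-0.4,101],[0,0,0],25],
    [[-1.6,-0.4,102],[0,0,0],25],
    [[-1.6,-0.4,102],[0,0,0],25],
  ],
)

```text
time_s: 13.15
ee_pos: [0.6507, 0.0559, 0.1387]
tool_rot: [-179.8, 0.1, -180.0]
wrist_force: [-0.4, -1.2, -0.4]
gripper_width: 0.0331
```

Call:
apply_moves(
  motion=[
    [[0,0,2],[0,0,0],25],
    [[0,0,3],[0,0,0],25],
    [[0,0,4],[0,0,0],25],
    [[0,0,5],[0,0,0],25],
    [[0,0,5],[0,0,0],25],
  ],
)

```text
time_s: 13.65
ee_pos: [0.6527, 0.0561, 0.138]
tool_rot: [-179.8, 0.4, -180.0]
wrist_force: [-3.1, 1.2, 14.3]
gripper_width: 0.033
```

Call:
apply_moves(
  motion=[
    [[1,0,-1],[0,0,0],25],
    [[1,0,-1],[0,0,0],45],
    [[1,0,-1],[0,0,0],55],
    [[1,0,-1],[0,0,0],55],
    [[1,0,-1],[0,0,0],55],
    [[1,0,-40],[0,0,0],55],
    [[1,0,-90],[0,0,0],55],
    [[1,0,-100],[0,0,0],55],
    [[1,0,-100],[0,0,0],55],
    [[1,0,-100],[0,0,0],55],
  ],
)

```text
time_s: 14.65
ee_pos: [0.6504, 0.0565, 0.2365]
tool_rot: [-179.8, 0.3, -180.0]
wrist_force: [-0.1, -0.0, -0.4]
gripper_width: 0.0553
```

```bash
python3 -c "
from h import *
snap('side','s9')
P=V('s9').cloud(); 
for c in [(.651,.055),(.646,.1955)]: print(ring(P,c,.03,.15,.2),ring(P,c,.05,.113,.126))
for c in [(.64,-.05),(.649,-.205)]: print('jar',ring(P,c,.045,.112,.13))
for c in [(.464,-.03),(.453,-.11)]: print('st',ring(P,c,.03,.06,.08))
p=cv2.imread('pics/s9.png'); cv2.imwrite('pics/s9c.png',cv2.resize(p[190:350,180:380],None,fx=3.7,fy=3.7,interpolation=cv2.INTER_CUBIC))
go([.4665,-.028,.0505])
"
```

```text
[6.517e-01 5.770e-02 1.740e-02 6.510e-01 5.800e-02 6.506e-01 5.920e-02
 1.558e-01 1.520e+02] [6.506e-01 5.820e-02 2.790e-02 6.507e-01 5.770e-02 6.463e-01 6.670e-02
 1.199e-01 2.180e+02]
[6.451e-01 1.981e-01 1.830e-02 6.450e-01 1.987e-01 6.447e-01 1.996e-01
 1.559e-01 1.930e+02] [6.453e-01 1.980e-01 2.840e-02 6.454e-01 1.981e-01 6.407e-01 2.069e-01
 1.199e-01 2.760e+02]
jar [ 6.384e-01 -4.880e-02  2.790e-02  6.386e-01 -4.920e-02  6.379e-01
 -4.860e-02  1.143e-01  9.600e+01]
jar [ 6.465e-01 -2.058e-01  2.830e-02  6.475e-01 -2.052e-01  6.472e-01
 -2.046e-01  1.140e-01  7.600e+01]
st [ 4.662e-01 -2.820e-02  1.830e-02  4.659e-01 -2.680e-02  4.656e-01
 -2.510e-02  6.790e-02  1.470e+02]
st [ 4.530e-01 -1.090e-01  1.910e-02  4.531e-01 -1.091e-01  4.528e-01
 -1.071e-01  6.710e-02  1.360e+02]
shift [184.  -83.9 184.7] turn [-0.16  0.16  0.03] | at [0.6499 0.0566 0.2355] [-179.8    0.2 -180. ] t 14.7 w 0.0548 F [ 0.  -0.9 -0.5]
```

View pics/s9c.png

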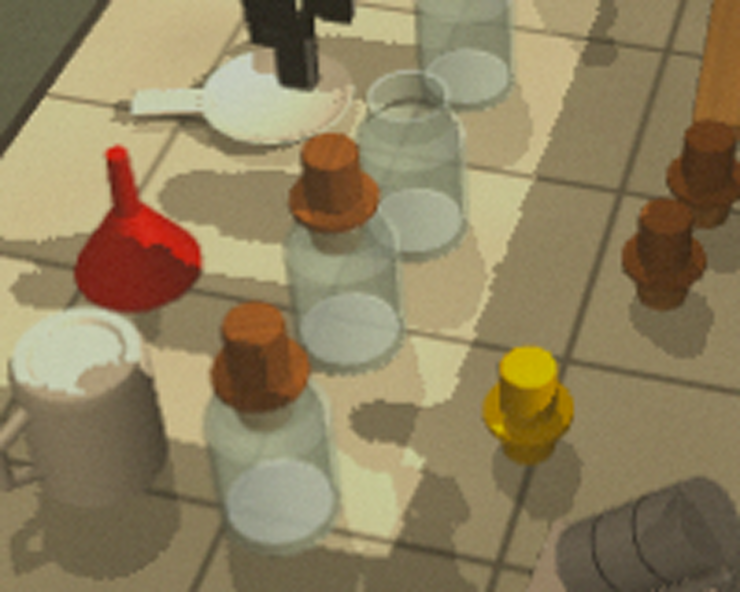

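Two jars are closed: both grip tops read 0.156, the same as each other. Next is stopper A for J3.

Call:
apply_moves(
  motion=[
    [[40,-18,0],[0,0.2,0],55],
    [[80,-36,0],[0,0.2,0],55],
    [[120,-55,0],[0,0.2,0],55],
    [[160,-73,0],[0,0.2,0],55],
    [[184,-84,20],[0,0.2,0],55],
    [[184,-84,60],[0,0.2,0],55],
    [[184,-84,100],[0,0.2,0],55],
    [[184,-84,135],[0,0.2,0],55],
    [[184,-84,135],[0,0.2,0],55],
    [[184,-84,160],[0,0.2,0],55],
    [[184,-84,178],[0,0.2,0],55],
    [[184,-84,185],[0,0.2,0],55],
    [[184,-84,185],[0,0.2,0],55],
    [[184,-84,185],[0,0.2,0],55],
    [[184,-84,185],[0,0.2,0],55],
  ],
)

```text
time_s: 16.2
ee_pos: [0.4675, -0.0284, 0.0515]
tool_rot: [-179.8, 0.1, -180.0]
wrist_force: [0.2, 0.5, 0.6]
gripper_width: 0.0552
```

```bash
python3 -c "
from h import *
go([.4665,-.028,.0505]);snap('wrist','w10')
"
```

```text
shift [1.  0.4 1. ] turn [-0.2   0.09  0.03] | at [ 0.4675 -0.0284  0.0515] [-1.798e+02  1.000e-01 -1.800e+02] t 16.2 w 0.0552 F [0.2 0.5 0.6]
```

View pics/w10.png

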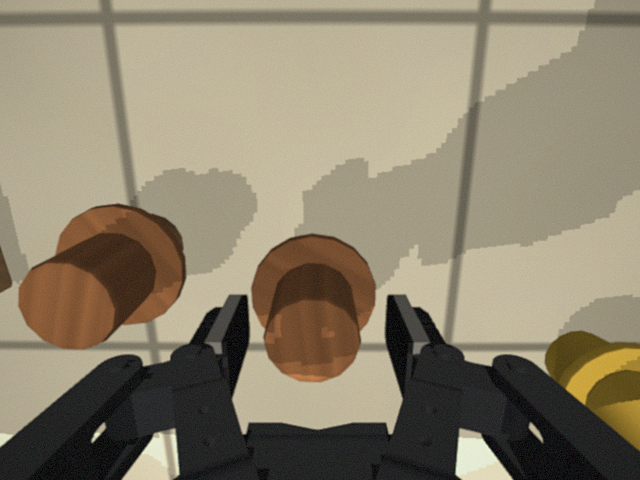

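Call:
apply_moves(
  motion=[
    [[1,0,1],[0,0.1,0],25],
    [[1,0,1],[0,0.1,0],25],
    [[1,0,1],[0,0.1,0],25],
    [[1,0,1],[0,0.1,0],25],
    [[1,0,1],[0,0.1,0],25],
    [[1,0,-40],[0,0.1,0],25],
    [[1,0,-90],[0,0.1,0],25],
    [[1,0,-140],[0,0.1,0],25],
    [[1,0,-188],[0,0.1,0],25],
    [[-39,-5,-188],[0,0.1,0],25],
    [[-79,-10,-188],[0,0.1,0],25],
    [[-119,-15,-188],[0,0.1,0],25],
    [[-159,-20,-188],[0,0.1,0],25],
    [[-172,-21.5,-188],[0,0.1,0],25],
    [[-172,-21.5,-188],[0,0.1,0],25],
    [[-172,-21.5,-188],[0,0.1,0],25],
    [[-172,-21.5,-188],[0,0.1,0],25],
  ],
)

```text
time_s: 17.95
ee_pos: [0.6382, -0.0488, 0.2395]
tool_rot: [-179.8, -0.1, -180.0]
wrist_force: [-0.4, -0.8, -0.9]
gripper_width: 0.0329
```

```bash
python3 -c "
from h import *
snap('wrist','w11');snap('top','t11');snap('side','s11');
for n in ['t11','s11']:
  P=V(n).cloud()
  for c in [(.64,-.05),(.649,-.205)]: print('jar',ring(P,c,.045,.112,.126))
  for c in [(.651,.055),(.646,.1955)]: print('closed',ring(P,c,.03,.15,.2))
go([.6395,-.0495,.138])
"
```

```text
jar None
jar [ 6.489e-01 -2.057e-01  2.730e-02  6.489e-01 -2.052e-01  6.493e-01
 -2.058e-01  1.160e-01  1.350e+02]
closed None
closed [6.466e-01 1.953e-01 1.720e-02 6.460e-01 1.947e-01 6.456e-01 1.944e-01
 1.584e-01 1.840e+02]
jar [ 6.408e-01 -4.940e-02  2.870e-02  6.389e-01 -4.940e-02  6.386e-01
 -4.730e-02  1.143e-01  9.500e+01]
jar [ 6.435e-01 -2.038e-01  3.110e-02  6.478e-01 -2.049e-01  6.409e-01
 -2.071e-01  1.143e-01  5.500e+01]
closed [6.515e-01 5.710e-02 1.830e-02 6.510e-01 5.820e-02 6.506e-01 5.920e-02
 1.556e-01 1.560e+02]
closed [6.450e-01 1.978e-01 1.840e-02 6.451e-01 1.986e-01 6.448e-01 1.995e-01
 1.559e-01 1.940e+02]
shift [ -1.   -0.2 102. ] turn [-0.2  -0.01  0.03] | at [ 0.6385 -0.049   0.24  ] [-179.8   -0.  -180. ] t 18.1 w 0.033 F [-0.1 -1.  -0.2]
```

View pics/w11.png

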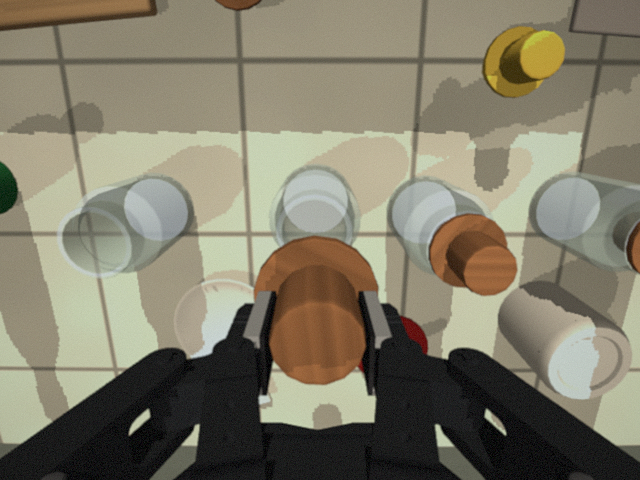

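Call:
apply_moves(
  motion=[
    [[-1,-0.2,20],[0,0,0],25],
    [[-1,-0.2,40],[0,0,0],25],
    [[-1,-0.2,60],[0,0,0],25],
    [[-1,-0.2,60],[0,0,0],25],
    [[-1,-0.2,60],[0,0,0],25],
    [[-1,-0.2,66],[0,0,0],25],
    [[-1,-0.2,72],[0,0,0],25],
    [[-1,-0.2,78],[0,0,0],25],
    [[-1,-0.2,84],[0,0,0],25],
    [[-1,-0.2,90],[0,0,0],25],
    [[-1,-0.2,95],[0,0,0],25],
    [[-1,-0.2,98],[0,0,0],25],
    [[-1,-0.2,100],[0,0,0],25],
    [[-1,-0.2,102],[0,0,0],25],
    [[-1,-0.2,104],[0,0,0],25],
    [[-1,-0.2,106],[0,0,0],25],
    [[-1,-0.2,106],[0,0,0],25],
  ],
)

```text
time_s: 19.8
ee_pos: [0.6414, -0.0496, 0.1379]
tool_rot: [-179.8, 0.3, -180.0]
wrist_force: [-3.5, 0.3, 11.6]
gripper_width: 0.0329
```

Call:
apply_moves(
  motion=[
    [[0,0,1],[0,0,0],25],
    [[1,0,-1],[0,0,0],25],
    [[1,0,-1],[0,0,0],45],
    [[1,0,-1],[0,0,0],55],
    [[1,0,-1],[0,0,0],55],
    [[1,0,-1],[0,0,0],55],
    [[1,0,-40],[0,0,0],55],
    [[1,0,-90],[0,0,0],55],
    [[1,0,-100],[0,0,0],55],
    [[1,0,-100],[0,0,0],55],
    [[1,0,-100],[0,0,0],55],
  ],
)

```text
time_s: 20.9
ee_pos: [0.6393, -0.0491, 0.2365]
tool_rot: [-179.8, 0.2, -180.0]
wrist_force: [0.2, 0.1, -0.8]
gripper_width: 0.0549
```

```bash
python3 -c "
from h import *
snap('side','s12')
P=V('s12').cloud(); 
for c in [(.651,.055),(.646,.1955),(.64,-.05)]: print(ring(P,c,.03,.15,.2))
for c in [(.649,-.205)]: print('jar',ring(P,c,.045,.112,.13))
for c in [(.453,-.11)]: print('st',ring(P,c,.03,.06,.08))
go([.454,-.109,.0505])
"
```

```text
[6.516e-01 5.750e-02 1.790e-02 6.510e-01 5.830e-02 6.506e-01 5.950e-02
 1.557e-01 1.550e+02]
[6.450e-01 1.979e-01 1.780e-02 6.450e-01 1.988e-01 6.446e-01 1.997e-01
 1.557e-01 2.010e+02]
[ 6.405e-01 -4.880e-02  1.880e-02  6.390e-01 -4.760e-02  6.385e-01
 -4.620e-02  1.555e-01  1.280e+02]
jar [ 6.332e-01 -2.395e-01  2.230e-02  6.274e-01 -2.488e-01  6.342e-01
 -2.318e-01  1.139e-01  2.700e+01]
st [ 4.539e-01 -1.079e-01  1.740e-02  4.532e-01 -1.082e-01  4.530e-01
 -1.065e-01  6.800e-02  1.320e+02]
shift [185.1 -59.3 185. ] turn [-0.18  0.06  0.04] | at [ 0.6389 -0.049   0.2355] [-1.798e+02  1.000e-01 -1.800e+02] t 20.95 w 0.0553 F [ 0.8 -0.2 -0.2]
```

View pics/s12.png

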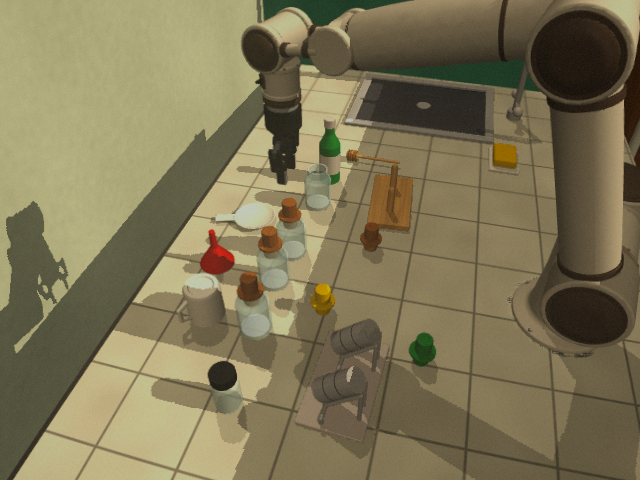

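```bash
python3 -c "
from h import *
snap('top','t12')
for n in ['s12','t12']:
  P=V(n).cloud(); q=P.reshape(-1,3);k=(abs(q[:,0]-.63)<.1)&(abs(q[:,1]+.24)<.075)&(q[:,2]>.112)&(q[:,2]<.126);c=np.median(q[k],0);print(c,k.sum())
  print(ring(P,(.625,-.25),.045,.112,.126))
  print('det',ring(P,(.61,-.36),.06,.13,.22))
"
```

```text
[ 0.6307115  -0.25252176  0.11401227] 78
[ 6.270e-01 -2.504e-01  2.850e-02  6.266e-01 -2.512e-01  6.283e-01
 -2.514e-01  1.143e-01  7.800e+01]
det [ 6.221e-01 -3.683e-01  2.530e-02  6.224e-01 -3.678e-01  6.213e-01
 -3.626e-01  1.654e-01  3.630e+02]
[ 0.62898671 -0.25319029  0.11552044] 136
[ 6.290e-01 -2.518e-01  2.750e-02  6.283e-01 -2.515e-01  6.286e-01
 -2.525e-01  1.158e-01  1.360e+02]
det [ 6.259e-01 -3.719e-01  2.670e-02  6.238e-01 -3.690e-01  6.213e-01
 -3.659e-01  1.680e-01  4.920e+02]
```

View pics/t12.png

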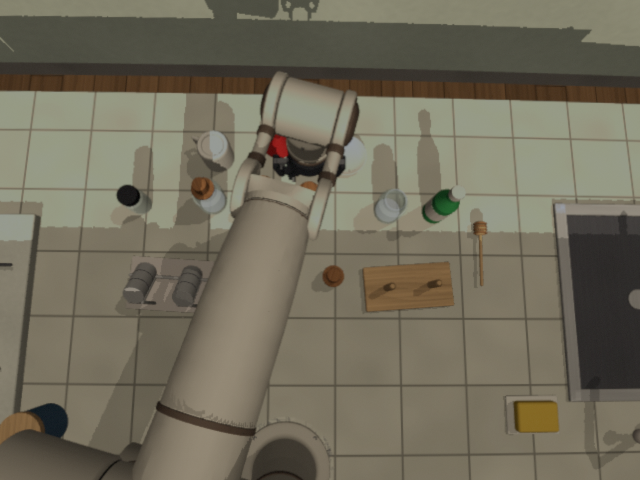

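Call:
apply_moves(
  motion=[
    [[40,-13,0],[0,0.1,0],55],
    [[80,-26,0],[0,0.1,0],55],
    [[120,-38,0],[0,0.1,0],55],
    [[160,-51,0],[0,0.1,0],55],
    [[185,-59,20],[0,0.1,0],55],
    [[185,-59,60],[0,0.1,0],55],
    [[185,-59,100],[0,0.1,0],55],
    [[185,-59,135],[0,0.1,0],55],
    [[185,-59,135],[0,0.1,0],55],
    [[185,-59,160],[0,0.1,0],55],
    [[185,-59,178],[0,0.1,0],55],
    [[185,-59,185],[0,0.1,0],55],
    [[185,-59,185],[0,0.1,0],55],
    [[185,-59,185],[0,0.1,0],55],
    [[185,-59,185],[0,0.1,0],55],
  ],
)

```text
time_s: 22.5
ee_pos: [0.4548, -0.1091, 0.0516]
tool_rot: [-179.8, 0.0, -180.0]
wrist_force: [0.2, 0.4, -0.2]
gripper_width: 0.0548
```

```bash
python3 -c "
from h import *
go([.454,-.109,.0505]);snap('wrist','w13')
"
```

```text
shift [0.8 0.1 1.1] turn [-0.24  0.04  0.04] | at [ 0.4548 -0.1091  0.0516] [-179.8    0.  -180. ] t 22.5 w 0.0548 F [ 0.2  0.4 -0.2]
```

View pics/w13.png

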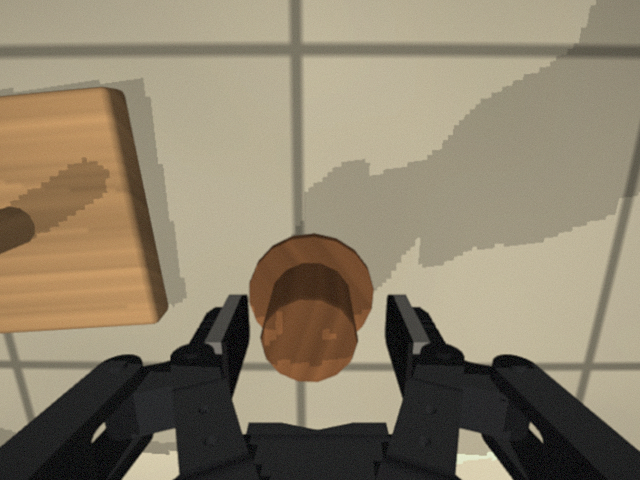

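Call:
apply_moves(
  motion=[
    [[1,0,1],[0,0,0],25],
    [[1,0,1],[0,0,0],25],
    [[1,0,1],[0,0,0],25],
    [[1,0,1],[0,0,0],25],
    [[1,0,1],[0,0,0],25],
    [[1,0,-40],[0,0,0],25],
    [[1,0,-90],[0,0,0],25],
    [[1,0,-140],[0,0,0],25],
    [[1,0,-188],[0,0,0],25],
    [[-33,-28,-188],[0,0,0],25],
    [[-67,-56,-188],[0,0,0],25],
    [[-101,-84,-188],[0,0,0],25],
    [[-135,-112,-188],[0,0,0],25],
    [[-165,-136,-188],[0,0,0],25],
    [[-173,-142,-188],[0,0,0],25],
    [[-173,-142,-188],[0,0,0],25],
    [[-173,-142,-188],[0,0,0],25],
    [[-173,-142,-188],[0,0,0],25],
  ],
)

```text
time_s: 24.35
ee_pos: [0.6271, -0.2494, 0.24]
tool_rot: [-179.8, -0.0, -179.9]
wrist_force: [1.1, 0.0, -0.5]
gripper_width: 0.0333
```

```bash
python3 -c "
from h import *
snap('wrist','w14');snap('side','s14');
for n in ['s14']:
  P=V(n).cloud()
  for c in [(.627,-.251)]: print('jar',ring(P,c,.045,.112,.126))
  for c in [(.651,.055),(.646,.1955),(.64,-.05)]: print('closed',ring(P,c,.03,.15,.2))
go([.6275,-.2512,.138])
"
```

```text
jar [ 6.276e-01 -2.508e-01  2.920e-02  6.269e-01 -2.514e-01  6.272e-01
 -2.529e-01  1.142e-01  7.600e+01]
closed [6.500e-01 5.680e-02 1.800e-02 6.506e-01 5.800e-02 6.503e-01 5.930e-02
 1.557e-01 1.550e+02]
closed [6.455e-01 1.971e-01 1.770e-02 6.450e-01 1.986e-01 6.445e-01 1.993e-01
 1.557e-01 1.970e+02]
closed [ 6.386e-01 -4.840e-02  1.820e-02  6.387e-01 -4.760e-02  6.383e-01
 -4.600e-02  1.557e-01  1.280e+02]
shift [ -0.2  -1.3 102.4] turn [-0.23  0.03  0.07] | at [ 0.6272 -0.2495  0.2404] [-179.8    0.  -179.9] t 24.45 w 0.0331 F [-0.   0.5  0.3]
```

View pics/w14.png

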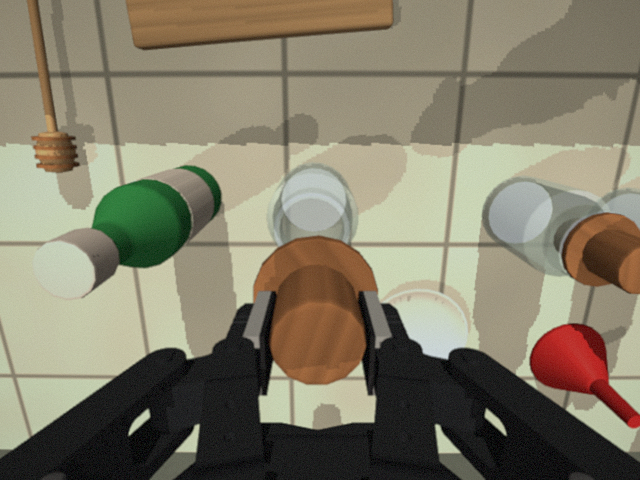

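View pics/s14.png

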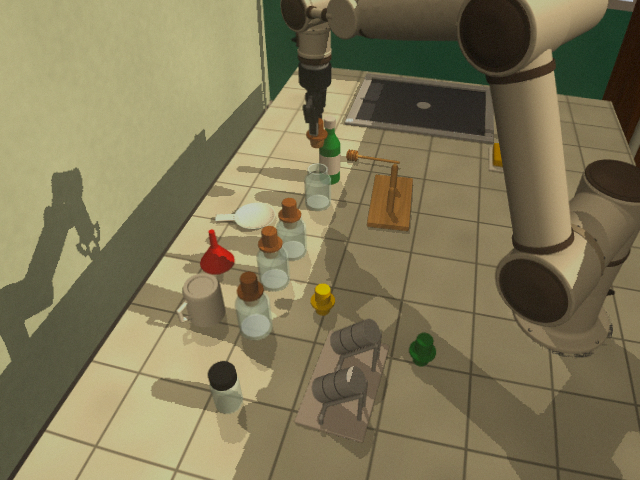

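Call:
apply_moves(
  motion=[
    [[-0.2,-1.3,20],[0,0,0],25],
    [[-0.2,-1.3,40],[0,0,0],25],
    [[-0.2,-1.3,60],[0,0,0],25],
    [[-0.2,-1.3,60],[0,0,0],25],
    [[-0.2,-1.3,60],[0,0,0],25],
    [[-0.2,-1.3,66],[0,0,0],25],
    [[-0.2,-1.3,72],[0,0,0],25],
    [[-0.2,-1.3,78],[0,0,0],25],
    [[-0.2,-1.3,84],[0,0,0],25],
    [[-0.2,-1.3,90],[0,0,0],25],
    [[-0.2,-1.3,95],[0,0,0],25],
    [[-0.2,-1.3,98],[0,0,0],25],
    [[-0.2,-1.3,100],[0,0,0],25],
    [[-0.2,-1.3,102],[0,0,0],25],
    [[-0.2,-1.3,104],[0,0,0],25],
    [[-0.2,-1.3,106],[0,0,0],25],
    [[-0.2,-1.3,107],[0,0,0],25],
    [[-0.2,-1.3,107],[0,0,0],25],
  ],
)

```text
time_s: 26.25
ee_pos: [0.629, -0.2518, 0.1375]
tool_rot: [-179.7, 0.3, -179.9]
wrist_force: [-2.8, 1.4, 13.4]
gripper_width: 0.0329
```

Call:
apply_moves(
  motion=[
    [[1,0,-1],[0,0,0],25],
    [[1,0,-1],[0,0,0],45],
    [[1,0,-1],[0,0,0],55],
    [[1,0,-1],[0,0,0],55],
    [[1,0,-1],[0,0,0],55],
    [[1,0,-40],[0,0,0],55],
    [[1,0,-90],[0,0,0],55],
    [[1,0,-100],[0,0,0],55],
    [[1,0,-100],[0,0,0],55],
    [[1,0,-100],[0,0,0],55],
  ],
)

```text
time_s: 27.25
ee_pos: [0.627, -0.2509, 0.236]
tool_rot: [-179.7, 0.2, -179.9]
wrist_force: [-0.1, 0.3, -0.1]
gripper_width: 0.0554
```

```bash
python3 -c "
from h import *
snap('side','s15');snap('top','t15')
for n in ['s15','t15']:
  P=V(n).cloud(); 
  for c in [(.651,.055),(.646,.1955),(.64,-.05),(.6275,-.251)]: print(ring(P,c,.03,.15,.2))
p=cv2.imread('pics/s15.png'); cv2.imwrite('pics/s15c.png',cv2.resize(p[160:350,180:400],None,fx=3.2,fy=3.2,interpolation=cv2.INTER_CUBIC))
"
```

```text
[6.521e-01 5.750e-02 1.800e-02 6.509e-01 5.840e-02 6.507e-01 5.920e-02
 1.558e-01 1.510e+02]
[6.464e-01 1.976e-01 1.870e-02 6.451e-01 1.986e-01 6.444e-01 1.996e-01
 1.557e-01 1.990e+02]
[ 6.394e-01 -4.830e-02  1.790e-02  6.390e-01 -4.740e-02  6.383e-01
 -4.600e-02  1.557e-01  1.270e+02]
[ 6.275e-01 -2.482e-01  1.790e-02  6.279e-01 -2.489e-01  6.277e-01
 -2.479e-01  1.560e-01  9.300e+01]
[6.519e-01 5.610e-02 1.750e-02 6.516e-01 5.620e-02 6.513e-01 5.610e-02
 1.585e-01 1.680e+02]
[6.468e-01 1.955e-01 1.700e-02 6.462e-01 1.951e-01 6.458e-01 1.948e-01
 1.585e-01 1.820e+02]
[ 6.410e-01 -4.800e-02  1.730e-02  6.400e-01 -4.830e-02  6.397e-01
 -4.830e-02  1.584e-01  1.780e+02]
None
```

View pics/s15c.png

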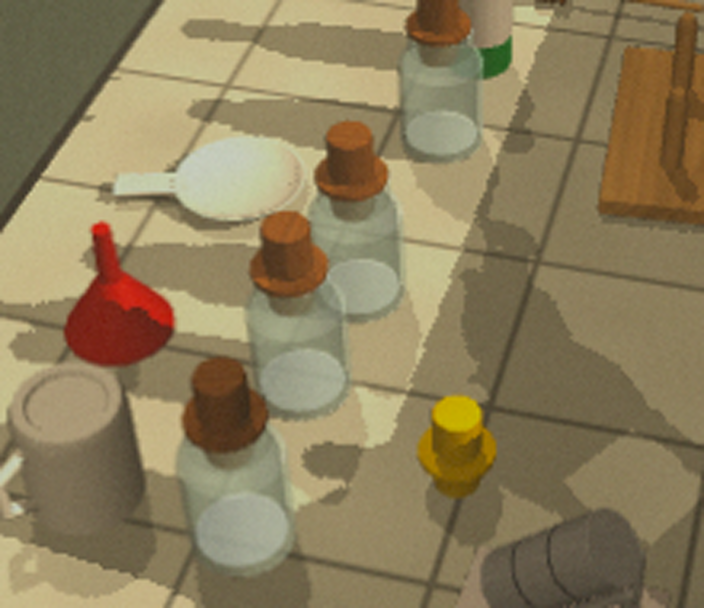

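View pics/t15.png

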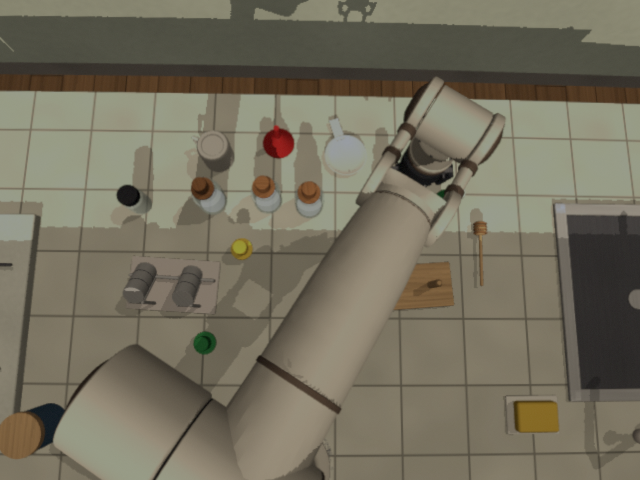

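```bash
cat > cyl.py <<'E'
from h import *
from scipy.optimize import least_squares
def cup(P,c,half=(.055,.05),lo=.04):
    q=P.reshape(-1,3); q=q[(abs(q[:,0]-c[0])<half[0])&(abs(q[:,1]-c[1])<half[1])&(q[:,2]>lo)&(q[:,2]<.16)]
    def par(p):
        d=np.array([np.cos(p[3])*np.cos(p[2]),np.cos(p[3])*np.sin(p[2]),-np.sin(p[3])]); o=np.array([c[0],p[0],p[1]]); return o,d
    def f(p):
        o,d=par(p); w=q-o; w=w-np.outer(w@d,d); return np.linalg.norm(w,axis=1)-.024
    r=least_squares(f,[c[1],.07,0,np.pi/4],loss='soft_l1',f_scale=.002)
    o,d=par(r.x); t=(q-o)@d; g=abs(f(r.x))<.004
    lo_,hi=np.percentile(t[g],[1,99]); 
    capm=(f(r.x)<-.006)&(t<np.percentile(t,30)); 
    cap=np.median(t[capm]) if capm.sum()>5 else np.nan
    print('n',len(q),'in',g.mean().round(2),'yaw',np.degrees(r.x[2]).round(1),'pit',np.degrees(r.x[3]).round(1),'end',(o+d*lo_).round(4),'cap',(o+d*cap).round(4),'len',round(hi-lo_,4),'mouth',(o+d*hi).round(4))
    return o,d,lo_,cap
E
python3 - <<'E'
from cyl import *
for n in ['top0','side0','w1','w2']:
    print(n); P=V(n).cloud()
    for c in [(.43,.245),(.43,.355)]: 
        try: cup(P,c)
        except Exception as e: print(e)
P=V('top0').cloud(); q=P[(P[...,0]>.3)&(P[...,0]<.55)&(P[...,1]>.13)&(P[...,1]<.45)&(P[...,2]>.03)]; 
for y in np.arange(.16,.42,.02):
    s=q[abs(q[:,1]-y)<.01]; print(y.round(2),len(s),s.min(0).round(3) if len(s) else '',s.max(0).round(3) if len(s) else '')
E
```

```text
top0
n 897 in 0.74 yaw -2.7 pit 44.2 end [0.3922 0.2292 0.1133] cap [0.3933 0.2292 0.1122] len 0.0911 mouth [0.4574 0.2261 0.0498]
n 958 in 0.75 yaw -2.4 pit 44.1 end [0.3983 0.3395 0.1132] cap [0.3992 0.3395 0.1123] len 0.0902 mouth [0.463  0.3368 0.0504]
side0
n 1395 in 0.74 yaw -4.1 pit 43.0 end [0.3902 0.2306 0.1096] cap [0.3911 0.2305 0.1088] len 0.0897 mouth [0.4557 0.2259 0.0484]
n 1657 in 0.74 yaw -4.6 pit 43.4 end [0.3972 0.341  0.1101] cap [0.3979 0.341  0.1094] len 0.09 mouth [0.4624 0.3358 0.0482]
w1
n 18901 in 0.66 yaw -2.3 pit 43.4 end [0.3888 0.229  0.1084] cap [0.3891 0.229  0.1081] len 0.0877 mouth [0.4525 0.2264 0.0482]
n 718 in 0.97 yaw -10.6 pit -27.0 end [0.4282 0.295  0.0358] cap [nan nan nan] len 0.0401 mouth [0.4634 0.2884 0.0541]
w2
n 7809 in 0.68 yaw -2.7 pit 43.8 end [0.3894 0.2291 0.1091] cap [0.3898 0.229  0.1087] len 0.0885 mouth [0.4532 0.2261 0.048 ]
n 8095 in 0.3 yaw -2.8 pit 11.7 end [0.3816 0.3064 0.0972] cap [0.3925 0.3059 0.0949] len 0.0945 mouth [0.4741 0.3019 0.078 ]
0.16 4 [0.302 0.168 0.031] [0.306 0.17  0.039]
0.18 90 [0.301 0.171 0.031] [0.444 0.19  0.074]
0.2 272 [0.301 0.19  0.03 ] [0.468 0.21  0.124]
0.22 445 [0.301 0.21  0.033] [0.474 0.23  0.132]
0.24 271 [0.378 0.23  0.039] [0.474 0.25  0.13 ]
0.26 24 [0.386 0.251 0.032] [0.45  0.269 0.12 ]
0.28 25 [0.445 0.27  0.03 ] [0.45  0.289 0.037]
0.3 28 [0.445 0.291 0.03 ] [0.452 0.31  0.038]
0.32 516 [0.382 0.311 0.031] [0.478 0.33  0.128]
0.34 356 [0.385 0.33  0.065] [0.48  0.35  0.131]
0.36 110 [0.384 0.35  0.034] [0.475 0.362 0.126]
0.38 10 [0.451 0.377 0.032] [0.456 0.386 0.037]
0.4 0
```

```bash
cat >> h.py <<'E'
def tilt(psi,th=45):
    return (Ro.from_euler('z',psi,degrees=True)*Ro.from_euler('y',-th,degrees=True)*Ro.from_euler('xyz',(180,0,180),degrees=True)).as_euler('xyz',degrees=True)
def ax(psi,th=45):
    return Ro.from_euler('z',psi,degrees=True).apply([np.sin(np.radians(th)),0,-np.cos(np.radians(th))])
E
python3 -c "
from h import *
g=np.array([.3906,.2296,.1107])+.038*ax(-3.5); print(g,tilt(-3.5))
go([.40,.1,.28]); go(g-.13*ax(-3.5)+[0,0,.05],tilt(-3.5)); print(arm.state()['joint_positions'].round(1))
"
```

```text
[0.41741994 0.22795962 0.08382994] [180.   45.  176.5]
shift [226.  350.7 -46.8] turn [-0.2   0.04  0.07] | at [ 0.6265 -0.2506  0.2346] [-179.8    0.  -179.9] t 27.35 w 0.0547 F [ 0.5  0.5 -0.1]
shift [300.2 484.6   6.9] turn [  1.21 -44.94   3.46] | at [ 0.6265 -0.2506  0.2346] [-179.8    0.  -179.9] t 27.35 w 0.0547 F [ 0.5  0.5 -0.1]
[ -32.    23.9   74.3   -0.2   81.6 -122. ]
```

Call:
apply_moves(
  motion=[
    [[10,16,-30],[0,0,0],70],
    [[30,50,-47],[0,0,0],70],
    [[55,88,-47],[0,0,0],70],
    [[80,130,-47],[0,-3,0],70],
    [[105,170,-47],[0,-7,0.5],70],
    [[130,210,-47],[0,-11,1],70],
    [[155,250,-47],[0.5,-16,1.5],70],
    [[180,290,-47],[0.6,-21,2],70],
    [[205,330,-47],[0.8,-26,2],70],
    [[230,370,-47],[1,-31,2.5],70],
    [[255,410,-40],[1,-36,3],70],
    [[280,450,-30],[1.2,-41,3.3],70],
    [[300,485,-20],[1.2,-45,3.5],70],
    [[300,485,7],[1.2,-45,3.5],70],
    [[300,485,7],[1.2,-45,3.5],70],
    [[300,485,7],[1.2,-45,3.5],70],
    [[300,485,7],[1.2,-45,3.5],70],
  ],
)

```text
time_s: 29.05
ee_pos: [0.3256, 0.2337, 0.2248]
tool_rot: [-179.9, 45.0, 176.6]
wrist_force: [-0.4, 0.3, 0.5]
gripper_width: 0.0698
```

```bash
python3 -c "
from h import *
g=np.array([.3906,.2296,.1107])+.038*ax(-3.5)
go(g-.1*ax(-3.5),tilt(-3.5)); go(g,tilt(-3.5)); print(arm.state()['joint_positions'].round(1))
snap('wrist','w16');snap('side','s16');snap('top','t16')
from cyl import cup
for n in ['w16','s16','t16']:
  try: cup(V(n).cloud(),(.43,.230))
  except Exception as e: print(e)
"
```

```text
shift [34.6 -0.1 64.8] turn [-0.05 -0.05  0.07] | at [0.3256 0.2337 0.2248] [-179.9   45.   176.6] t 29.05 w 0.0698 F [-0.4  0.3  0.5]
shift [ 34.5   0.  164.8] turn [-0.05 -0.05  0.07] | at [0.3256 0.2337 0.2248] [-179.9   45.   176.6] t 29.05 w 0.0698 F [-0.4  0.3  0.5]
[ 38.4 -40.6 143.  -39.2  48.4 -29.1]
n 4737 in 0.72 yaw 90.0 pit 8.3 end [0.4032 0.2054 0.0947] cap [0.4032 0.2141 0.0935] len 0.0443 mouth [0.4032 0.2492 0.0883]
n 1397 in 0.74 yaw -4.1 pit 43.0 end [0.3903 0.2307 0.1095] cap [0.3909 0.2307 0.1089] len 0.089 mouth [0.4552 0.226  0.0488]
n 895 in 0.75 yaw -2.6 pit 44.5 end [0.3925 0.229  0.1134] cap [0.3934 0.2289 0.1125] len 0.0914 mouth [0.4576 0.2261 0.0494]
```

View pics/w16.png

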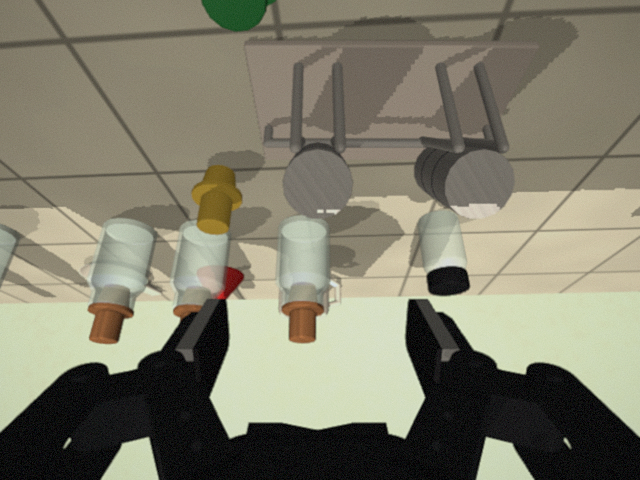

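View pics/s16.png

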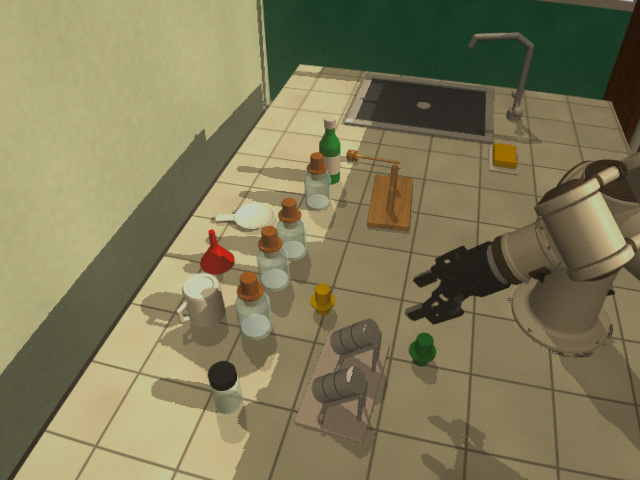

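Call:
apply_moves(
  motion=[
    [[20,0,20],[0,0,0],70],
    [[34.5,0,45],[0,0,0],70],
    [[34.5,0,75],[0,0,0],70],
    [[34.5,0,95],[0,0,0],70],
    [[34.5,0,115],[0,0,0],70],
    [[34.5,0,115],[0,0,0],70],
    [[34.5,0,115],[0,0,0],70],
  ],
)

```text
time_s: 29.9
ee_pos: [0.3846, 0.2293, 0.1219]
tool_rot: [179.9, 45.1, 176.1]
wrist_force: [-0.4, -0.0, 0.0]
gripper_width: 0.0699
```

```bash
python3 -c "
from h import *
g=np.array([.3906,.2296,.1107])+.038*ax(-3.5)
go(g,tilt(-3.5)); print(arm.state()['joint_positions'].round(1))
snap('wrist','w17');snap('side','s17')
P=V('top0').cloud(); print(P[343,204])
"
```

```text
shift [ 3.8  0.8 50.1] turn [-0.14  0.14 -0.26] | at [0.3846 0.2293 0.1219] [179.9  45.1 176.1] t 29.9 w 0.0699 F [-0.4 -0.   0. ]
[ 30.5 -19.  143.5 -57.9  28.   -9.7]
[0.29475222 0.18516315 0.073311  ]
```

View pics/w17.png

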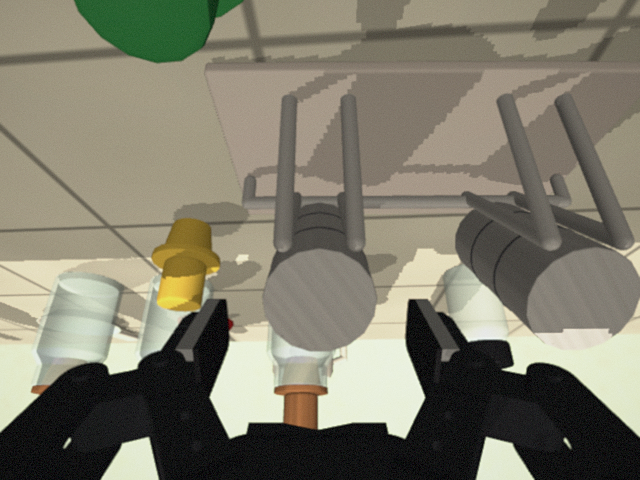

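View pics/s17.png

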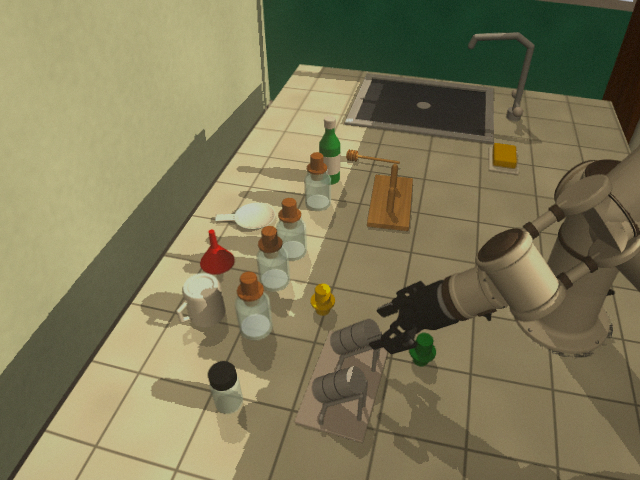

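```bash
python3 -c "
from h import *
E=np.array([.3906,.2296,.1107]);G=E+.028*ax(-3.5)
for th in (30,):
  T=G+.008*ax(-3.5,th); go(T-.05*ax(-3.5,th),tilt(-3.5,th)); go(T,tilt(-3.5,th)); print(T)
"
```

```text
shift [-6.8 -0.1  0.3] turn [ 1.000e-02  1.523e+01 -2.400e-01] | at [0.3844 0.2301 0.1226] [179.8  45.2 176.2] t 30.0 w 0.0699 F [ 0.6 -0.1 -0.4]
shift [ 6.3 -0.1 48.5] turn [ 1.000e-02  1.523e+01 -2.400e-01] | at [0.3844 0.2301 0.1226] [179.8  45.2 176.2] t 30.0 w 0.0699 F [ 0.6 -0.1 -0.4]
[0.4143546  0.22814711 0.08397281]
```

Call:
apply_moves(
  motion=[
    [[-10,0,-20],[0,5,0],70],
    [[-10,0,-20],[0,10,-0.2],70],
    [[-10,0,-10],[0,15.2,-0.2],70],
    [[-6.8,0,0],[0,15.2,-0.2],70],
    [[-6.8,0,0],[0,15.2,-0.2],70],
    [[-6.8,0,0],[0,15.2,-0.2],70],
  ],
)

```text
time_s: 30.6
ee_pos: [0.3886, 0.2298, 0.1276]
tool_rot: [180.0, 30.0, 176.5]
wrist_force: [0.2, -0.2, 0.6]
gripper_width: 0.0699
```

```bash
python3 -c "
from h import *
E=np.array([.3906,.2296,.1107]);G=E+.028*ax(-3.5)
for th in (30,):
  T=G+.008*ax(-3.5,th); go(T,tilt(-3.5,th)); print(arm.state()['joint_positions'].round(1))
snap('wrist','w18')
"
```

```text
shift [-0.5 -0.1 50.7] turn [ 0.01  0.04 -0.01] | at [0.3886 0.2298 0.1276] [180.   30.  176.5] t 30.6 w 0.0699 F [ 0.2 -0.2  0.6]
[ 24.  -18.3 135.7 -22.3  37.5 -47.7]
```

View pics/w18.png

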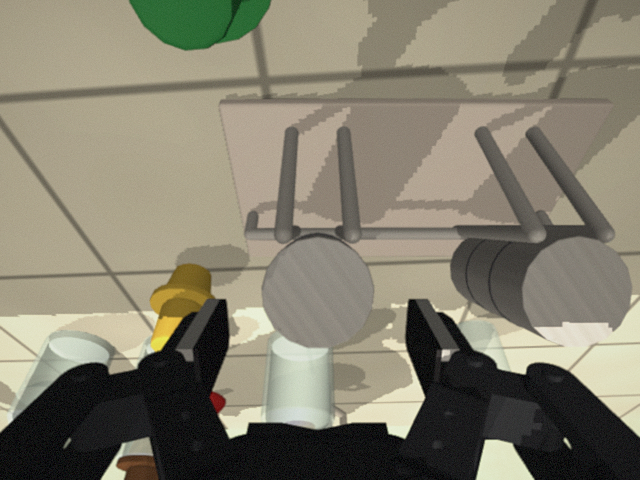

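Call:
apply_moves(
  motion=[
    [[-0.5,0,15],[0,0,0],70],
    [[-0.5,0,30],[0,0,0],70],
    [[-0.5,0,42],[0,0,0],70],
    [[-0.5,0,50],[0,0,0],70],
    [[-0.5,0,50],[0,0,0],70],
    [[-0.5,0,50],[0,0,0],70],
  ],
  squeeze=60,
)

```text
time_s: 31.25
ee_pos: [0.4136, 0.2285, 0.0847]
tool_rot: [180.0, 30.0, 176.5]
wrist_force: [0.1, 0.5, -0.1]
gripper_width: 0.0701
```

```bash
python3 -c "
from h import *
E=np.array([.3906,.2296,.1107]);G=E+.028*ax(-3.5)
for th in (30,):
  T=G+.008*ax(-3.5,th); go(T,tilt(-3.5,th)); print(arm.state()['joint_positions'].round(1))
snap('wrist','w19'); snap('side','s19')
p=cv2.imread('pics/s19.png'); cv2.imwrite('pics/s19c.png',cv2.resize(p[270:450,280:500],None,fx=3.2,fy=3.2,interpolation=cv2.INTER_CUBIC))
"
```

```text
shift [-0.3 -0.3  1. ] turn [0.04 0.04 0.03] | at [0.4136 0.2285 0.0847] [180.   30.  176.5] t 31.25 w 0.0701 F [ 0.1  0.5 -0.1]
[ 22.1  -8.8 134.3 -25.9  29.6 -44.7]
```

View pics/w19.png

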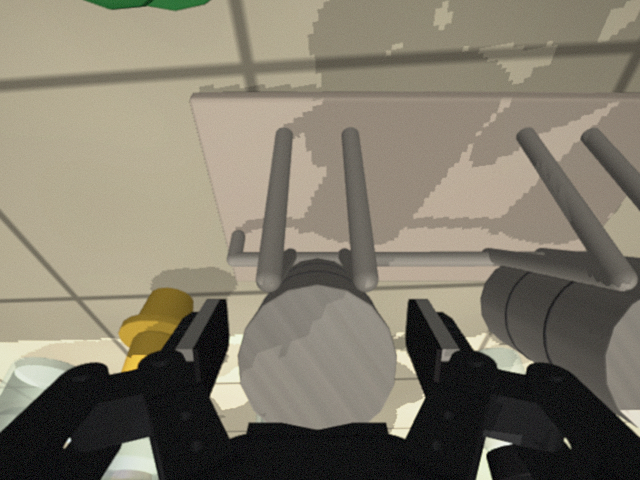

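View pics/s19c.png

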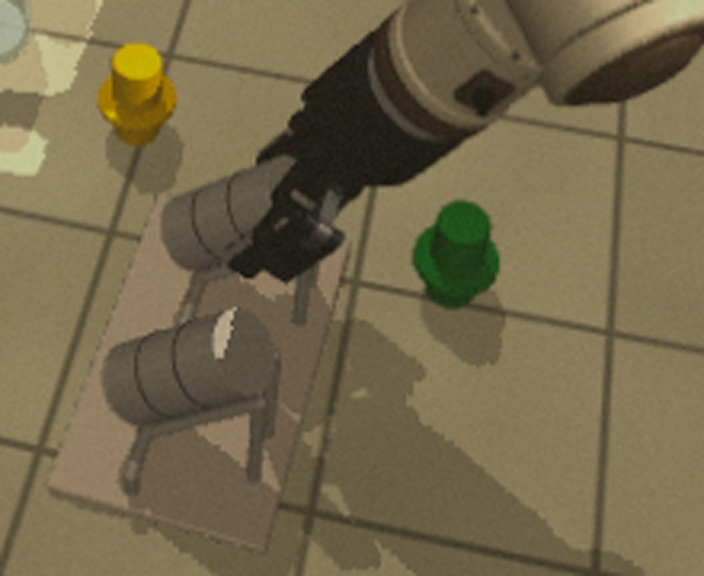

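Call:
apply_moves(
  motion=[
    [[0,0,0],[0,0,0],44],
    [[0,0,0],[0,0,0],40],
    [[0,0,0],[0,0,0],40],
    [[0,0,0],[0,0,0],40],
    [[0,0,0],[0,0,0],40],
    [[0,0,0],[0,0,0],40],
    [[-5,0,-9],[0,0,0],40],
    [[-15,0,-26],[0,0,0],40],
    [[-30,0,-52],[0,0,0],40],
    [[-50,0,-87],[0,0,0],40],
    [[-70,0,-121],[0,0,0],40],
    [[-80,0,-139],[0,0,0],40],
    [[-80,0,-139],[0,0,0],40],
    [[-80,0,-139],[0,0,0],40],
  ],
)

```text
time_s: 32.75
ee_pos: [0.413, 0.2285, 0.2451]
tool_rot: [179.9, 30.1, 176.5]
wrist_force: [-0.4, -0.3, -1.6]
gripper_width: 0.0472
```

```bash
python3 -c "
from h import *
go([.43,-.15,.28],tilt(0,-15)); print(arm.state()['joint_positions'].round(1))
snap('wrist','w20'); snap('side','s20'); snap('top','t20')
p=cv2.imread('pics/s20.png'); cv2.imwrite('pics/s20c.png',cv2.resize(p[200:420,280:540],None,fx=2.8,fy=2.8,interpolation=cv2.INTER_CUBIC))
from cyl import cup
s=arm.state()['ee_pos']
"
```

```text
shift [ -52.1 -376.8  -10.6] turn [-0.41 45.05 -3.52] | at [0.413  0.2285 0.2451] [179.9  30.1 176.5] t 32.75 w 0.0472 F [-0.4 -0.3 -1.6]
[ 22.1 -25.3 126.4 -15.8  52.4 -57.7]
```

View pics/w20.png

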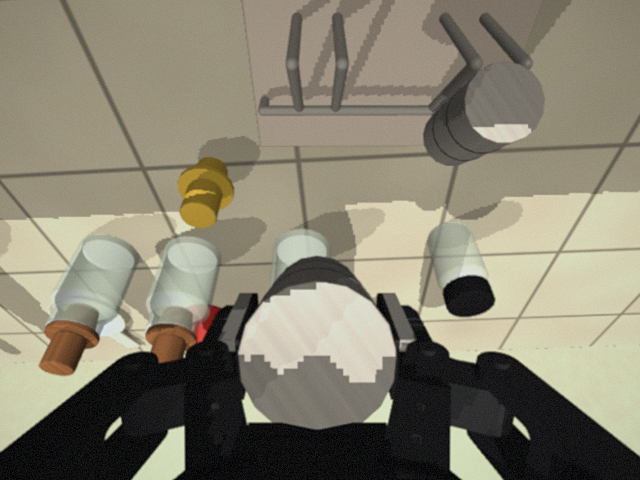

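View pics/s20c.png

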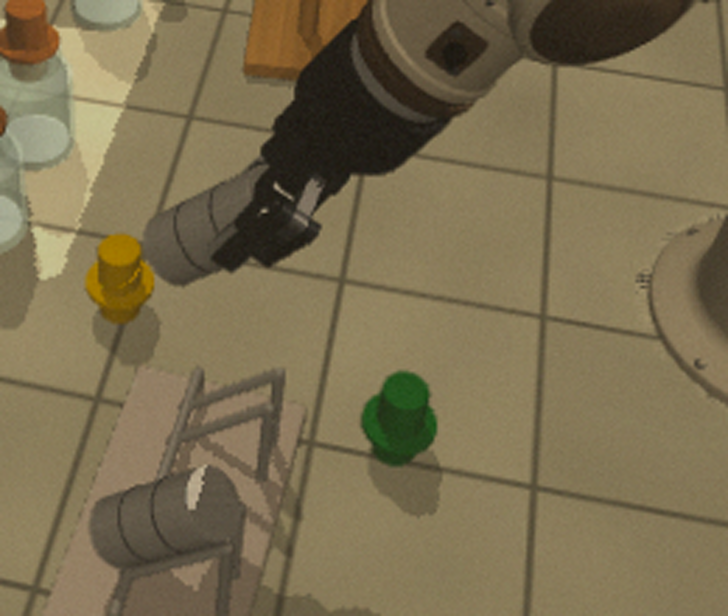

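```bash
cat >> h.py <<'E'
def place(peg,psi,th,Ez):
    G=np.array([peg[0],peg[1],Ez-.028]); T=G+.008*ax(psi,th); go(T,tilt(psi,th)); return T
E
python3 -c "
from h import *
print(place((.4357,-.352),-30,-15,.26))
"
```

```text
shift [ -39.4 -576.7   44.8] turn [ 3.47 44.07 27.  ] | at [0.4123 0.2281 0.243 ] [-179.9   29.9  176.6] t 32.9 w 0.0474 F [-0.3 -0.7 -1.6]
[ 0.43390685 -0.35096472  0.22427259]
```

Call:
apply_moves(
  motion=[
    [[-2,-29,2],[0.2,2.2,1.3],40],
    [[-5,-70,5],[0.4,5,3],40],
    [[-8,-115,9],[0.7,8.8,5.4],40],
    [[-11,-160,12],[1,12,7.5],40],
    [[-14,-205,16],[1.2,15.5,9.5],40],
    [[-17,-250,19],[1.5,19,11.7],40],
    [[-20,-295,23],[1.8,22.5,13.8],40],
    [[-23,-340,26],[2,26,16],40],
    [[-26,-385,30],[2.3,29.5,18],40],
    [[-29,-430,33],[2.6,33,20],40],
    [[-32,-475,37],[2.9,36.5,22.3],40],
    [[-35,-515,40],[3.1,39.5,24],40],
    [[-38,-550,43],[3.3,42,26],40],
    [[-39.4,-570,44.8],[3.5,44,27],40],
    [[-39.4,-576.7,44.8],[3.5,44,27],40],
    [[-39.4,-576.7,44.8],[3.5,44,27],40],
    [[-39.4,-576.7,44.8],[3.5,44,27],40],
    [[-39.4,-576.7,44.8],[3.5,44,27],40],
  ],
)

```text
time_s: 34.7
ee_pos: [0.4339, -0.3497, 0.2245]
tool_rot: [180.0, -14.9, 150.1]
wrist_force: [0.5, -1.0, -1.6]
gripper_width: 0.0472
```

```bash
python3 -c "
from h import *
place((.4357,-.352),-30,-15,.26)
print(arm.state()['joint_positions'].round(1))
snap('wrist','w21'); snap('side','s21'); snap('top','t21')
p=cv2.imread('pics/s21.png'); cv2.imwrite('pics/s21c.png',cv2.resize(p[90:250,320:480],None,fx=3.7,fy=3.7,interpolation=cv2.INTER_CUBIC))
"
```

```text
shift [-0.7 -1.1  0. ] turn [-0.01  0.08  0.07] | at [ 0.4339 -0.3497  0.2245] [180.  -14.9 150.1] t 34.7 w 0.0472 F [ 0.5 -1.  -1.6]
[ -48.7   18.6   83.4   -4.8   92.2 -108.4]
```

View pics/w21.png

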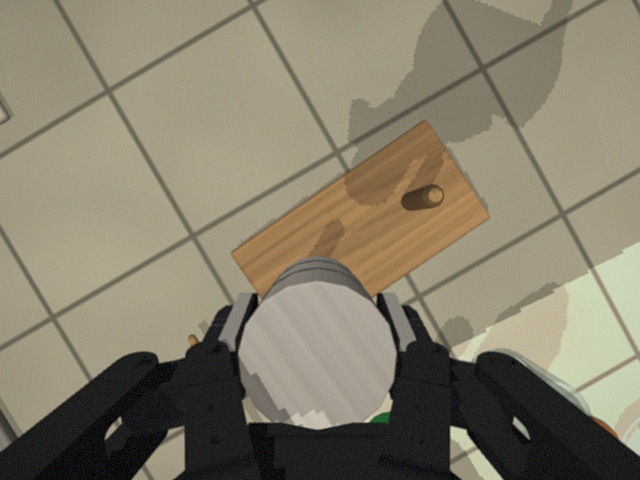

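View pics/s21c.png

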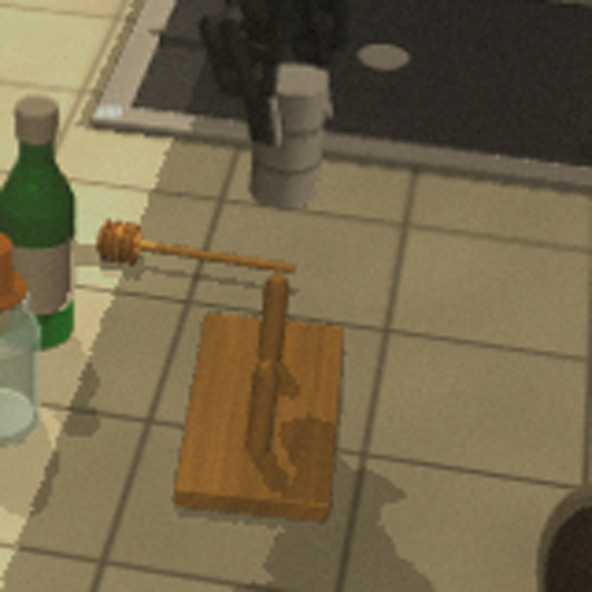

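```bash
cat >> cyl.py <<'E'
def vcup(n,c,zlo,zhi,r=.04,show=True):
    v=V(n); P=v.cloud(); lum=v.p.mean(2)
    k=(np.hypot(P[...,0]-c[0],P[...,1]-c[1])<r)&(P[...,2]>zlo)&(P[...,2]<zhi)&(lum>60)&((v.p.max(2).astype(int)-v.p.min(2))<50)
    q=P[k]
    def f(p):
        d=np.array([p[2],p[3],1.]);d/=np.linalg.norm(d); o=np.array([p[0],p[1],(zlo+zhi)/2]); w=q-o; w=w-np.outer(w@d,d); return np.linalg.norm(w,axis=1)-.024
    s=least_squares(f,[c[0],c[1],0,0],loss='soft_l1',f_scale=.002)
    print(n,len(q),'xy at z',round((zlo+zhi)/2,3),s.x[:2].round(4),'lean(deg per up)',np.degrees(s.x[2:]).round(1),'res',np.median(abs(f(s.x))).round(4),'z',np.percentile(q[:,2],[0.5,99.5]).round(4))
    return s.x
E
python3 - <<'E'
from cyl import *
for n in ['s21','t21','w21']:
    try: vcup(n,(.4357,-.352),.15,.255)
    except Exception as e: print(n,e)
E
```

```text
s21 464 xy at z 0.203 [ 0.4373 -0.3513] lean(deg per up) [0.2 1.9] res 0.0014 z [0.1686 0.2545]
t21 3 xy at z 0.203 [ 0.4392 -0.3424] lean(deg per up) [9.6 8.9] res 0.0 z [0.1702 0.2284]
w21 3878 xy at z 0.203 [ 0.4351 -0.3509] lean(deg per up) [-0.3  0.7] res 0.001 z [0.1703 0.2549]
```

```bash
python3 -c "
from h import *
for e in (.19,.12,.109,.106): place((.4357,-.352),-30,-15,e)
"
```

```text
shift [-18.4  -0.7  68. ] turn [-0.03  0.1   0.05] | at [ 0.434  -0.3502  0.2247] [-180.   -14.9  150. ] t 34.85 w 0.0472 F [ 0.3  0.6 -0.1]
shift [-36.4  -0.7 135.7] turn [-0.03  0.1   0.05] | at [ 0.434  -0.3502  0.2247] [-180.   -14.9  150. ] t 34.85 w 0.0472 F [ 0.3  0.6 -0.1]
shift [-39.2  -0.7 146.3] turn [-0.03  0.1   0.05] | at [ 0.434  -0.3502  0.2247] [-180.   -14.9  150. ] t 34.85 w 0.0472 F [ 0.3  0.6 -0.1]
shift [-40.   -0.7 149.2] turn [-0.03  0.1   0.05] | at [ 0.434  -0.3502  0.2247] [-180.   -14.9  150. ] t 34.85 w 0.0472 F [ 0.3  0.6 -0.1]
```

Call:
apply_moves(
  motion=[
    [[-5,-0.7,20],[0,0,0],40],
    [[-10,-0.7,40],[0,0,0],40],
    [[-15,-0.7,56],[0,0,0],40],
    [[-18.4,-0.7,68],[0,0,0],40],
    [[-18.4,-0.7,68],[0,0,0],40],
    [[-23,-0.7,85],[0,0,0],40],
    [[-27,-0.7,102],[0,0,0],40],
    [[-32,-0.7,119],[0,0,0],40],
    [[-36.4,-0.7,136],[0,0,0],40],
    [[-38,-0.7,141],[0,0,0],40],
    [[-39,-0.7,144],[0,0,0],40],
    [[-39,-0.7,145],[0,0,0],40],
    [[-39,-0.7,145],[0,0,0],40],
  ],
)

```text
time_s: 36.15
ee_pos: [0.4345, -0.3516, 0.0755]
tool_rot: [-179.9, -14.8, 150.0]
wrist_force: [0.5, -0.6, -1.9]
gripper_width: 0.0473
```

```bash
python3 -c "
from cyl import *
place((.4357,-.352),-30,-15,.108)
snap('side','s22');snap('wrist','w22')
for n in ['s22','w22']: vcup(n,(.4357,-.352),.025,.115)
p=cv2.imread('pics/s22.png'); cv2.imwrite('pics/s22c.png',cv2.resize(p[90:250,320:480],None,fx=3.7,fy=3.7,interpolation=cv2.INTER_CUBIC))
"
```

```text
shift [-0.1  0.3  3.4] turn [-0.06  0.2   0.04] | at [ 0.4345 -0.3516  0.0755] [-179.9  -14.8  150. ] t 36.15 w 0.0473 F [ 0.5 -0.6 -1.9]
s22 377 xy at z 0.07 [ 0.4409 -0.3512] lean(deg per up) [7.3 3.3] res 0.0025 z [0.0254 0.1124]
w22 21325 xy at z 0.07 [-48.9731 -17.3313] lean(deg per up) [178910.4  61487.7] res 0.0017 z [0.0487 0.1095]
```

View pics/s22c.png

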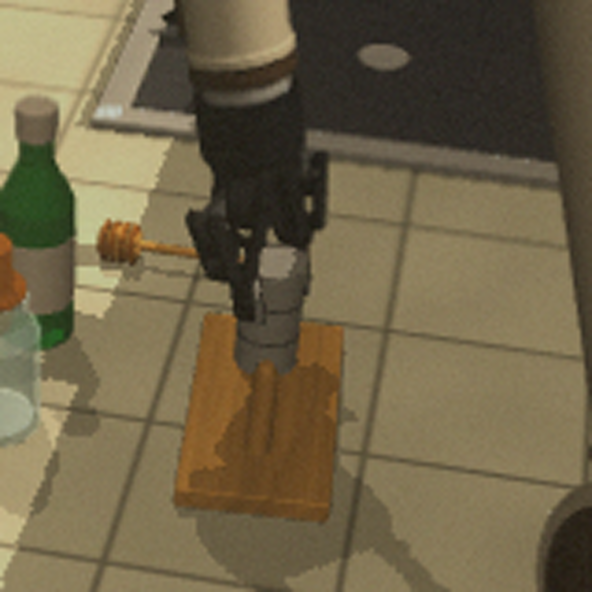

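Call:
apply_moves(
  motion=[
    [[-0.4,0,1.5],[0,0,0],40],
    [[-0.8,0,3],[0,0,0],40],
    [[-1,0,4],[0,0,0],40],
    [[-1,0,4],[0,0,0],40],
  ],
)

```text
time_s: 36.65
ee_pos: [0.4349, -0.352, 0.0743]
tool_rot: [-179.9, -14.8, 150.0]
wrist_force: [-2.4, 2.4, 13.7]
gripper_width: 0.0476
```

Contact with the board; release and retreat.

Call:
apply_moves(
  motion=[
    [[0,0,-1],[0,0,0],40],
    [[0,0,-1],[0,0,0],55],
    [[0,0,-1],[0,0,0],66],
    [[0,0,-1],[0,0,0],66],
    [[0,0,-1],[0,0,0],66],
    [[0,0,-20],[0,0,0],66],
    [[0,0,-50],[0,0,0],66],
    [[0,0,-95],[0,0,0],66],
    [[0,0,-140],[0,0,0],66],
    [[0,0,-160],[0,0,0],66],
    [[0,0,-160],[0,0,0],66],
    [[0,0,-160],[0,0,0],66],
  ],
)

```text
time_s: 37.85
ee_pos: [0.4702, -0.372, 0.2282]
tool_rot: [-179.9, -14.8, 150.0]
wrist_force: [-0.1, -0.5, -0.2]
gripper_width: 0.0659
```

```bash
python3 -c "
from cyl import *
snap('side','s23');snap('wrist','w23')
for n in ['s23','w23']: vcup(n,(.4357,-.352),.025,.12)
p=cv2.imread('pics/s23.png'); cv2.imwrite('pics/s23c.png',cv2.resize(p[90:250,320:480],None,fx=3.7,fy=3.7,interpolation=cv2.INTER_CUBIC))
P=V('s23').cloud()
for c in [(.651,.055),(.646,.1955),(.64,-.05),(.6275,-.251)]: print(ring(P,c,.03,.15,.2))
cup(P,(.43,.34))
go((.37,.30,.3),tilt(-3.5,30)); print(arm.state()['joint_positions'].round(1))
"
```

```text
s23 473 xy at z 0.072 [ 0.4392 -0.3543] lean(deg per up) [-0.8  0. ] res 0.0017 z [0.0263 0.1106]
w23 3637 xy at z 0.072 [ 0.4395 -0.3468] lean(deg per up) [-0.1  0.4] res 0.0072 z [0.105  0.1084]
[6.525e-01 5.610e-02 1.900e-02 6.508e-01 5.820e-02 6.504e-01 5.960e-02
 1.557e-01 1.590e+02]
[6.450e-01 1.967e-01 1.810e-02 6.449e-01 1.986e-01 6.444e-01 1.996e-01
 1.556e-01 2.020e+02]
[ 6.401e-01 -4.800e-02  1.780e-02  6.390e-01 -4.720e-02  6.386e-01
 -4.630e-02  1.557e-01  1.250e+02]
[ 6.269e-01 -2.500e-01  1.840e-02  6.278e-01 -2.488e-01  6.276e-01
 -2.475e-01  1.559e-01  9.500e+01]
n 1655 in 0.74 yaw -4.7 pit 43.3 end [0.3974 0.3411 0.1098] cap [0.3979 0.341  0.1094] len 0.0893 mouth [0.4622 0.3357 0.0486]
shift [425.9 532.1  38.2] turn [ -3.54 -44.19 -26.9 ] | at [ 0.4694 -0.3713  0.2267] [-180.   -15.   150.1] t 37.95 w 0.066 F [-0.4  0.1 -0.4]
[ -47.6   24.6   75.5   -4.5   94.2 -107.5]
```

View pics/s23c.png

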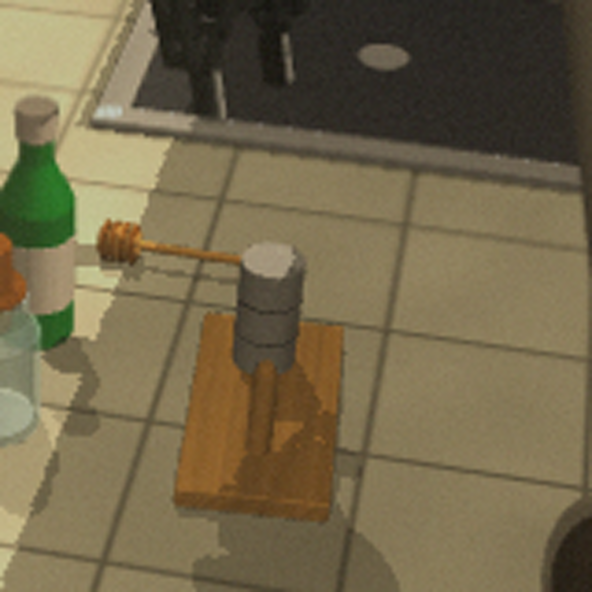

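View pics/w23.png

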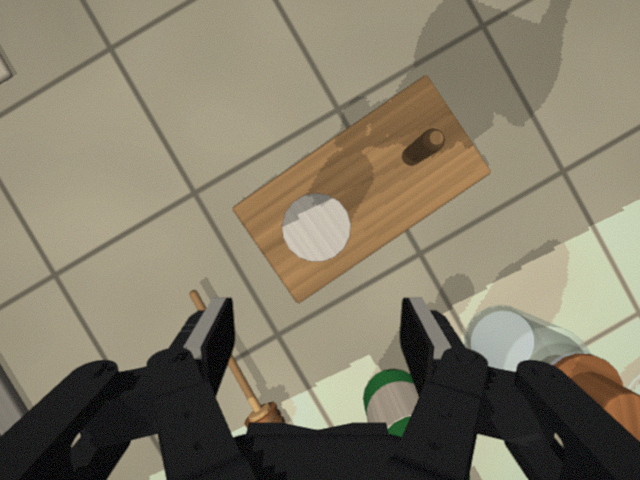

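```bash
python3 -c "
from h import *
E=np.array([.3975,.340,.1113]);G=E+.028*ax(-3.8); th=25
T=G+.008*ax(-3.8,th); print(T); go(T-.06*ax(-3.8,th)+[0,0,.06],tilt(-3.8,th))
"
```

```text
[0.42062897 0.33846378 0.08425055]
shift [397.8 579.5 135.6] turn [ -2.32 -39.3  -26.58] | at [ 0.4694 -0.3713  0.2267] [-180.   -15.   150.1] t 37.95 w 0.066 F [-0.4  0.1 -0.4]
```

Call:
apply_moves(
  motion=[
    [[15,22,5],[0,-1.5,-1],70],
    [[40,58,13],[-0.2,-4,-2.7],70],
    [[65,95,22],[-0.4,-6.4,-4.3],70],
    [[90,131,31],[-0.5,-8.9,-6],70],
    [[115,167,39],[-0.7,-11.4,-7.7],70],
    [[140,204,48],[-0.8,-13.8,-9.3],70],
    [[165,240,56],[-1,-16.3,-11],70],
    [[190,277,65],[-1.1,-18.8,-12.7],70],
    [[215,313,73],[-1.3,-21.2,-14.3],70],
    [[240,350,82],[-1.4,-23.7,-16],70],
    [[265,386,90],[-1.5,-26.2,-17.7],70],
    [[290,422,99],[-1.7,-28.6,-19.4],70],
    [[315,459,107],[-1.8,-31.1,-21],70],
    [[340,495,116],[-2,-33.6,-22.7],70],
    [[365,532,124],[-2.1,-36,-24.4],70],
    [[385,560,131],[-2.2,-38,-25.7],70],
    [[398,579.5,135.6],[-2.3,-39.3,-26.6],70],
    [[398,579.5,135.6],[-2.3,-39.3,-26.6],70],
    [[398,579.5,135.6],[-2.3,-39.3,-26.6],70],
    [[398,579.5,135.6],[-2.3,-39.3,-26.6],70],
  ],
)

```text
time_s: 39.95
ee_pos: [0.395, 0.339, 0.1979]
tool_rot: [-179.9, 24.9, 176.2]
wrist_force: [-0.5, 0.3, 0.7]
gripper_width: 0.0698
```

```bash
python3 -c "
from h import *
E=np.array([.3975,.340,.1113]);G=E+.028*ax(-3.8); th=25
T=G+.008*ax(-3.8,th); go(T-.05*ax(-3.8,th),tilt(-3.8,th));go(T,tilt(-3.8,th))
print(arm.state()['joint_positions'].round(1)); snap('wrist','w24')
"
```

```text
shift [24.7  1.2 63.8] turn [-0.11 -0.08 -0.01] | at [0.395  0.339  0.1979] [-179.9   24.9  176.2] t 39.95 w 0.0698 F [-0.5  0.3  0.7]
shift [ 24.7   1.3 113.8] turn [-0.11 -0.08 -0.01] | at [0.395  0.339  0.1979] [-179.9   24.9  176.2] t 39.95 w 0.0698 F [-0.5  0.3  0.7]
[ 36.3  -7.5 116.6 -20.   53.  -40.3]
```

View pics/w24.png

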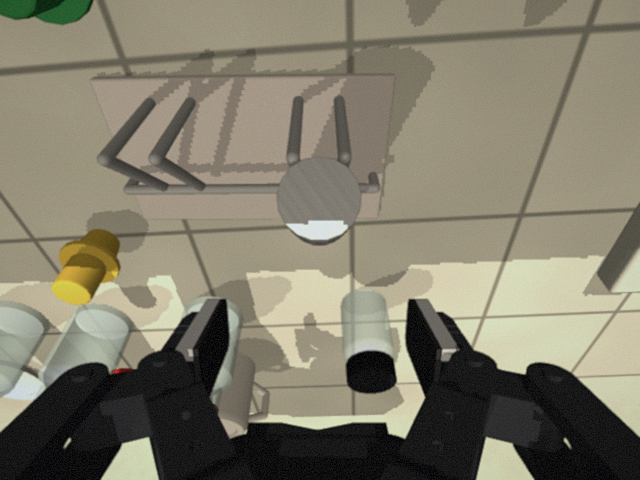

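Call:
apply_moves(
  motion=[
    [[12,1.2,25],[0,0,0],70],
    [[24.7,1.2,50],[0,0,0],70],
    [[24.7,1.2,64],[0,0,0],70],
    [[24.7,1.2,64],[0,0,0],70],
    [[24.7,1.2,80],[0,0,0],70],
    [[24.7,1.2,95],[0,0,0],70],
    [[24.7,1.2,108],[0,0,0],70],
    [[24.7,1.2,113.5],[0,0,0],70],
    [[24.7,1.2,113.5],[0,0,0],70],
    [[24.7,1.2,113.5],[0,0,0],70],
  ],
)

```text
time_s: 41.0
ee_pos: [0.4213, 0.3385, 0.086]
tool_rot: [-180.0, 25.0, 176.1]
wrist_force: [0.2, 0.3, 0.2]
gripper_width: 0.0701
```

```bash
python3 -c "
from h import *
E=np.array([.3975,.340,.1113]);G=E+.028*ax(-3.8); th=25
T=G+.008*ax(-3.8,th);go(T,tilt(-3.8,th))
print(arm.state()['joint_positions'].round(1)); snap('wrist','w25')
"
```

```text
shift [ 1.4 -0.1  1.3] turn [-0.06  0.02 -0.09] | at [0.4213 0.3385 0.086 ] [-180.    25.   176.1] t 41.0 w 0.0701 F [0.2 0.3 0.2]
[ 34.2   5.5 118.4 -24.8  38.6 -34.8]
```

View pics/w25.png

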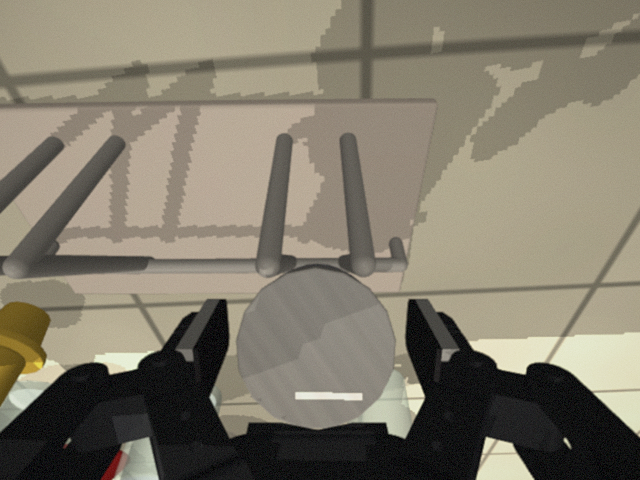

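Call:
apply_moves(
  motion=[
    [[1,0,1],[0,0,0],60],
    [[1,0,1],[0,0,0],40],
    [[1,0,1],[0,0,0],40],
    [[1,0,1],[0,0,0],40],
    [[1,0,1],[0,0,0],40],
    [[1,0,1],[0,0,0],40],
    [[-3,0,-8],[0,0,0],40],
    [[-12,0,-27],[0,0,0],40],
    [[-25,0,-54],[0,0,0],40],
    [[-42,0,-91],[0,0,0],40],
    [[-60,0,-128],[0,0,0],40],
    [[-68,0,-145],[0,0,0],40],
    [[-68,0,-145],[0,0,0],40],
    [[-68,0,-145],[0,0,0],40],
  ],
)

```text
time_s: 42.45
ee_pos: [0.421, 0.3385, 0.2454]
tool_rot: [-180.0, 25.0, 176.1]
wrist_force: [-0.1, 0.5, -1.1]
gripper_width: 0.0472
```

```bash
python3 -c "
from h import *
place((.427,-.243),-30,-20,.26)
snap('side','s26'); snap('wrist','w26')
P=V('side0').cloud()
"
```

```text
shift [ -30.  -578.5   37.3] turn [ 1.14 44.18 26.76] | at [0.421  0.3385 0.2454] [-180.    25.   176.1] t 42.45 w 0.0472 F [-0.1  0.5 -1.1]
```

View pics/s26.png

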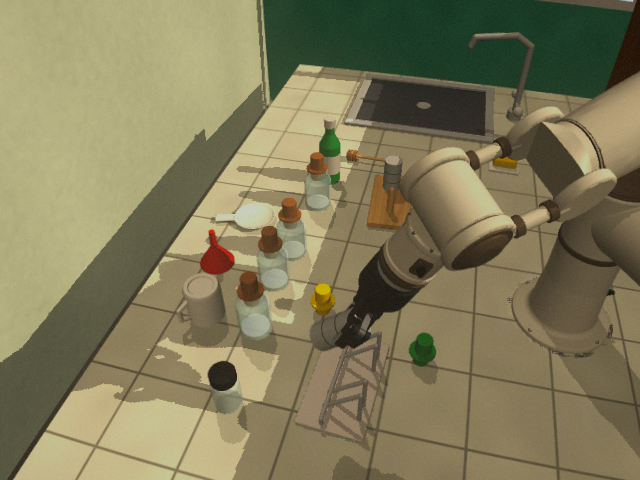

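Call:
apply_moves(
  motion=[
    [[-2,-29,2],[0,2.2,1.3],40],
    [[-4,-70,4],[0.1,5,3],40],
    [[-6,-115,8],[0.2,8.8,5.4],40],
    [[-8,-160,10],[0.3,12,7.5],40],
    [[-11,-205,13],[0.4,15.5,9.5],40],
    [[-13,-250,16],[0.5,19,11.7],40],
    [[-15,-295,19],[0.6,22.5,13.8],40],
    [[-18,-340,22],[0.7,26,16],40],
    [[-20,-385,25],[0.8,29.5,18],40],
    [[-22,-430,28],[0.9,33,20],40],
    [[-25,-475,31],[1,36.5,22.3],40],
    [[-27,-515,33],[1,39.5,24],40],
    [[-29,-550,36],[1.1,42,26],40],
    [[-30,-570,37],[1.1,44.2,26.8],40],
    [[-30,-578.5,37.3],[1.1,44.2,26.8],40],
    [[-30,-578.5,37.3],[1.1,44.2,26.8],40],
    [[-30,-578.5,37.3],[1.1,44.2,26.8],40],
    [[-30,-578.5,37.3],[1.1,44.2,26.8],40],
  ],
)

```text
time_s: 44.35
ee_pos: [0.4238, -0.2409, 0.2238]
tool_rot: [-179.9, -20.1, 150.0]
wrist_force: [1.2, -0.1, -1.4]
gripper_width: 0.0474
```

```bash
python3 - <<'E'
from cyl import *
snap('side','s27'); snap('wrist','w27')
for n in ['s27','w27']:
    try: vcup(n,(.427,-.243),.15,.255)
    except Exception as e: print(n,e)
P=V('s27').cloud(); print(ring(P,(.427,-.243),.03,.08,.11))
for e in (.26,.19,.12,.106): place((.427,-.243),-30,-20,e)
E
```

```text
s27 526 xy at z 0.203 [ 0.4276 -0.2421] lean(deg per up) [1.1 1. ] res 0.0013 z [0.1681 0.2543]
w27 2228 xy at z 0.203 [ 0.4305 -0.23  ] lean(deg per up) [ -9.7 -15.1] res 0.0028 z [0.196  0.2549]
[ 4.264e-01 -2.421e-01  8.900e-03  4.267e-01 -2.431e-01  4.268e-01
 -2.414e-01  8.780e-02  3.800e+01]
shift [-0.6 -0.  -0.6] turn [-0.14 -0.07 -0.01] | at [ 0.424  -0.2412  0.2241] [-179.9  -20.1  150. ] t 44.45 w 0.0472 F [-0.1 -0.  -1.4]
shift [-24.6   0.1  65.1] turn [-0.14 -0.07 -0.01] | at [ 0.424  -0.2412  0.2241] [-179.9  -20.1  150. ] t 44.45 w 0.0472 F [-0.1 -0.  -1.4]
shift [-48.7   0.3 130.9] turn [-0.14 -0.07 -0.01] | at [ 0.424  -0.2412  0.2241] [-179.9  -20.1  150. ] t 44.45 w 0.0472 F [-0.1 -0.  -1.4]
shift [-53.5   0.3 144. ] turn [-0.14 -0.07 -0.01] | at [ 0.424  -0.2412  0.2241] [-179.9  -20.1  150. ] t 44.45 w 0.0472 F [-0.1 -0.  -1.4]
```

View pics/s27.png

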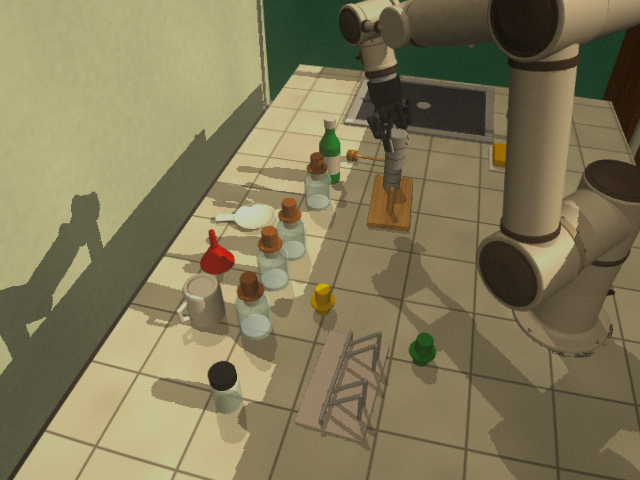

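View pics/w27.png

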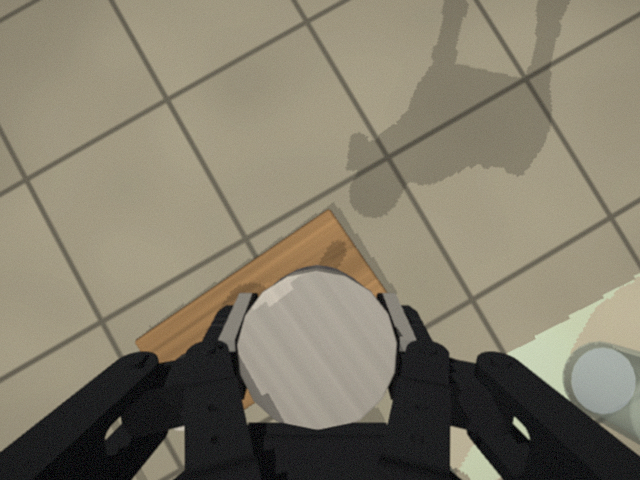

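Call:
apply_moves(
  motion=[
    [[-7,0,18],[0,0,0],40],
    [[-14,0,38],[0,0,0],40],
    [[-20,0,54],[0,0,0],40],
    [[-24.6,0,65],[0,0,0],40],
    [[-24.6,0,65],[0,0,0],40],
    [[-30,0.1,80],[0,0,0],40],
    [[-36.5,0.2,97],[0,0,0],40],
    [[-43,0.3,114],[0,0,0],40],
    [[-48.7,0.3,131],[0,0,0],40],
    [[-50.5,0.3,136],[0,0,0],40],
    [[-52,0.3,140],[0,0,0],40],
    [[-52,0.3,140],[0,0,0],40],
    [[-52,0.3,140],[0,0,0],40],
  ],
)

```text
time_s: 45.75
ee_pos: [0.4252, -0.2421, 0.0756]
tool_rot: [-179.8, -20.0, 150.0]
wrist_force: [0.1, -0.9, 0.2]
gripper_width: 0.0475
```

Call:
apply_moves(
  motion=[
    [[-0.5,0,1.5],[0,0,0],40],
    [[-1,0,3],[0,0,0],40],
    [[-1,0,3],[0,0,0],40],
  ],
)

```text
time_s: 46.05
ee_pos: [0.4257, -0.2426, 0.0738]
tool_rot: [-179.8, -19.9, 150.0]
wrist_force: [-0.2, 0.3, 5.1]
gripper_width: 0.0471
```

Call:
apply_moves(
  motion=[
    [[-0.3,0,1],[0,0,0],40],
    [[-0.3,0,1],[0,0,0],40],
  ],
)

```text
time_s: 46.25
ee_pos: [0.4258, -0.2426, 0.0738]
tool_rot: [-179.8, -19.9, 150.0]
wrist_force: [-2.0, 1.6, 6.0]
gripper_width: 0.0474
```

Call:
apply_moves(
  motion=[
    [[0,0,-0.5],[0,0,0],40],
    [[0,0,-0.5],[0,0,0],55],
    [[0,0,-0.5],[0,0,0],66],
    [[0,0,-0.5],[0,0,0],66],
    [[0,0,-0.5],[0,0,0],66],
    [[0,0,-20],[0,0,0],66],
    [[0,0,-50],[0,0,0],66],
    [[0,0,-95],[0,0,0],66],
    [[0,0,-140],[0,0,0],66],
    [[0,0,-160],[0,0,0],66],
    [[0,0,-160],[0,0,0],66],
    [[0,0,-160],[0,0,0],66],
  ],
)

```text
time_s: 47.45
ee_pos: [0.473, -0.2692, 0.2235]
tool_rot: [-179.8, -19.9, 150.0]
wrist_force: [0.3, 0.2, -1.1]
gripper_width: 0.0659
```

```bash
python3 - <<'E'
from cyl import *
snap('side','s28'); snap('wrist','w28'); snap('top','t28')
for c in [(.427,-.243),(.437,-.352)]:
    vcup('s28',c,.025,.12)
for n in ['s28','w28']:
    P=V(n).cloud()
    for c in [(.427,-.243),(.437,-.352)]: print(n,'cuptop',ring(P,c,.035,.1,.12))
    for c in [(.651,.055),(.646,.1955),(.64,-.05),(.6275,-.251)]: print(ring(P,c,.03,.15,.2))
p=cv2.imread('pics/s28.png'); cv2.imwrite('pics/s28c.png',cv2.resize(p[110:350,180:440],None,fx=2.5,fy=2.5,interpolation=cv2.INTER_CUBIC))
print(arm.state()['ee_pos'],arm.state()['wrist_force'])
E
```

```text
s28 548 xy at z 0.072 [ 0.4302 -0.2442] lean(deg per up) [ 0.1 -0.2] res 0.0015 z [0.0256 0.1108]
s28 369 xy at z 0.072 [ 0.4396 -0.3543] lean(deg per up) [-0.8  0.4] res 0.002 z [0.0478 0.1111]
s28 cuptop [ 4.312e-01 -2.423e-01  2.660e-02  4.299e-01 -2.408e-01  4.295e-01
 -2.389e-01  1.066e-01  2.020e+02]
s28 cuptop [ 4.387e-01 -3.545e-01  2.840e-02  4.388e-01 -3.509e-01  4.384e-01
 -3.491e-01  1.071e-01  1.690e+02]
[6.504e-01 5.630e-02 1.850e-02 6.508e-01 5.810e-02 6.503e-01 5.930e-02
 1.555e-01 1.570e+02]
[6.451e-01 1.975e-01 1.760e-02 6.451e-01 1.984e-01 6.445e-01 1.995e-01
 1.556e-01 1.990e+02]
[ 6.399e-01 -4.770e-02  1.780e-02  6.388e-01 -4.730e-02  6.385e-01
 -4.580e-02  1.556e-01  1.290e+02]
[ 6.284e-01 -2.495e-01  1.980e-02  6.278e-01 -2.495e-01  6.271e-01
 -2.478e-01  1.557e-01  9.600e+01]
w28 cuptop [ 4.279e-01 -2.443e-01  2.400e-02  4.281e-01 -2.443e-01  4.281e-01
 -2.443e-01  1.066e-01  3.662e+03]
w28 cuptop [ 4.373e-01 -3.536e-01  2.410e-02  4.334e-01 -3.542e-01  4.307e-01
 -3.549e-01  1.066e-01  2.485e+03]
None
None
None
None
[ 0.47215528 -0.26860991  0.22220104] [ 0.04890874 -0.18858726 -0.41309828]
```

View pics/s28c.png

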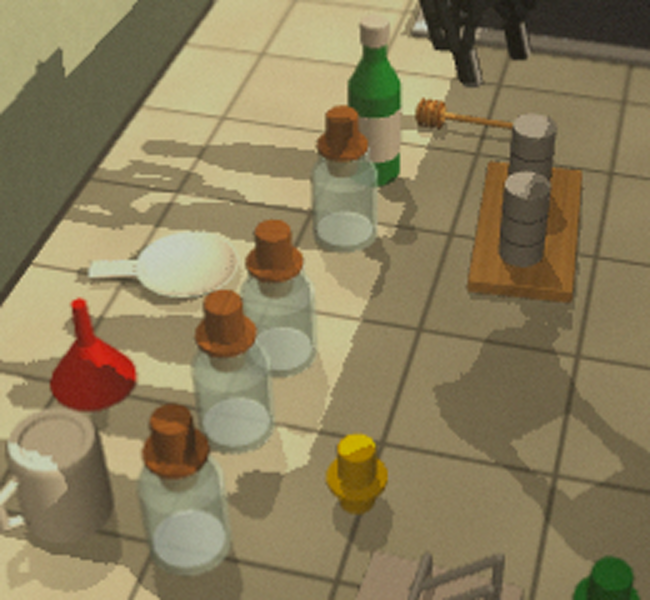

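View pics/w28.png

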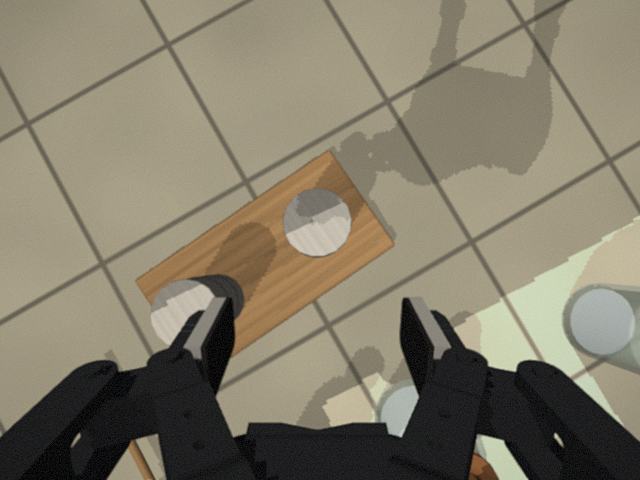

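View pics/t28.png

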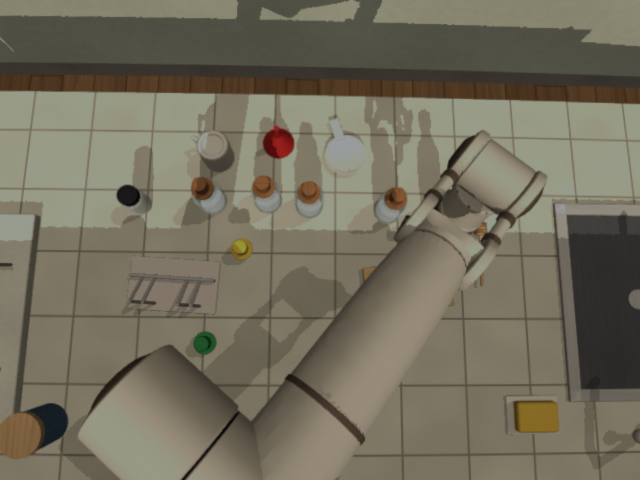

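```bash
python3 -c "
from h import *
print(arm.close_job()); print(arm.state()['time_s'])"
```

```text
the job is handed in; nothing more can be done
None
the job is handed in; nothing more can be done
```

The job is done and handed in: all four jars were closed first, and then each cup went upside down onto its own peg. It took about 48 s of the 200 s.

- **Jars:** One jar was knocked about 5 cm aside during the run. I found its new position and closed it there. In the last side view, all four stopper tops read 0.1555–0.1557 m. The ideal is 0.157 m, and that camera reads about 2 mm low, so the flanges are on the rims. All four jars are standing.
- **Cups:** Both stand upright to within 1° of vertical, with their closed ends at about 0.107 m against the ideal 0.108 m. Their axes are within about 4 mm of the pegs.
- **Surroundings:** In the last views the bystanders looked unmoved, though I did not measure them. The arm was raised and touching nothing when I handed in.

Two readings were poor. One wrist-camera fit of the second cup while it was held showed a 15° lean, because few points were visible. The side view and the later views showed it upright. Two early cup fits from the wrist camera failed outright, and I ignored them. My first 45° approach to the first cup ran close to the joint limits, so I gripped the cups at 30° and 25° instead.

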